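Kit out parts for a valve and gauge change

TASK

Get the spare parts ready for the next service job. Put the pressure gauge, the roll of thread tape and the solenoid valve each flat in the tray whose rim matches its shape, gauge stem in the stem channel, and take the control card out of its wooden block and slide it upright down the metal card guides until it is fully home. Set the parts down without dropping them, let go of everything, and leave the little brown bottle standing where it is.

Things in the scene. Friction and masses are not known exactly. Their poses are not given: they have to be found in the camera images.
- pressure_gauge: Loose round gauge lying on its back, white dial up: black case 53 mm in diameter, 28 mm high, brass stem 13 mm thick towards its -x; 76 mm long with the stem. Origin: underside, middle of the 76 mm length, so the case centre is 11 mm towards +x from it. Grasp across the case (its y). 120 g.
- ptfe_tape: Loose roll of white thread-seal tape on a blue spool, lying flat: disc 52 mm in diameter, 16 mm high. Origin: centre of the underside, z up. Grasp across the diameter. The middle is not open to a finger. 30 g.
- solenoid_valve: Loose solenoid valve standing on its brass body (about 26 mm in x, 71 mm in y, 22 mm high) with a black square coil on top: coil 30 x 30 mm, from 22 to 54 mm high, its centre 4 mm towards -x from the origin. Origin: underside, under the middle of the 66 mm length; ports along y. Grasp the coil across x or y. About 210 g.
- control_card: Loose green circuit card standing upright in the wooden block: board 4 mm thick (x), 70 mm wide (y), 72 mm high, with a black grip bar on top 12 mm thick (x), 42 mm long (y), from 70 to 86 mm above the lower edge. Origin: middle of the lower edge, z up. Grasp the bar across x from above and lift straight up. About 90 g.
- tray_gauge: Fixed grey tray, plate 104 x 82 mm, floor 3 mm high, rim top 7 mm high: round seat of 67 mm inside diameter with a channel 24 mm wide for the stem towards -x; dark outline of the gauge inside. The gauge is right when its origin and axes (x, stem towards -x) lie on the tray's. The seat's centre is 11 mm towards +x from the origin. Origin on the bench, z up.
- tray_tape: Fixed grey square tray, 84 x 84 mm, floor 3 mm high, with a closed round rim of 67 mm inside diameter, rim top 7 mm high; a dark disc inside. For the roll of tape. Origin: centre, on the bench, z up.
- tray_valve: Fixed grey oblong tray, plate 70 (x) x 104 mm (y), floor 3 mm high, with an oblong rim 52 x 84 mm inside, rim top 7 mm high; a dark oblong inside. For the solenoid valve, its ports along the tray's y, either way round. Origin: centre, on the bench, z up.
- card_guides: Fixed black base 50 (x) x 102 mm (y), 6 mm thick, with two aluminium channels facing each other at y = -33 and +33 mm, 71 mm high: slots 8 mm wide (x), 76 mm apart from bottom to bottom (y), their mouths above 56 mm flared to about 24 mm. The card is home when its lower edge rests on the base (6 mm above the bench), its y along this y, either face. Origin: centre, on the bench, z up.
- card_block: Fixed pale wooden block, 48 (x) x 56 (y) x 25 mm high, with a slot 7 mm wide along its y in which the card stands at the start, lower edge 5 mm above the bench, same yaw. A tall cream chiller stands on this bench, fixed: 0.43 m high, front face 0.59 m ahead of the robot base, from 0.36 m left to 0.02 m right of the middle; keep the arm clear of it. Origin: centre, on the bench, z up.
- amber_vial: Small brown bottle with a white cap, 29 mm in diameter, 68 mm high, standing on the bench in front of the chiller, loose and light: leave it standing where it is. Beside it stands a fixed chrome hose tap, 75 mm high with a spout to 140 mm, about 0.50 m ahead and 0.07 m left of the robot base; keep clear of it. Origin: centre of the underside, z up.

How it is judged:
By the outcome, as a careful person would: the job done as asked, in the order asked, and still so for the second after the job is handed in, with the robot touching nothing.
It also fails if it takes over 125 s, if anything falls off the work surface, if the arm or the gripper's body presses on something with over 40 N, if the wrist force passes 120 N, or if a joint passes its speed limit or range.

ROBOT

A 7-joint arm with a two-finger parallel gripper is mounted at the origin on a cart in front of the work surface, level with it; the furniture and walls round the work are solid. World frame = base frame: x ahead of the robot, y to its left, z up, the work surface at z = 0. Lengths are in m, angles in rad, forces in N, time in s.
With the tool pointing down it reaches from about 0.425 to 0.925 m from the base axis. Payload 6.8 kg.
Tool frame: the origin (TCP) lies midway between the tips of the shut fingers; the grasp point (between the pads) lies robot.hold_point_z behind it (robot.hold_point_z is the distance from the TCP to the grasp point, in m); z points along the fingers, y is the line along which they close (so a half turn about z gives the same grasp; the last joint's range is limited). The gripper opens to 88 mm and grips with 3 to 60 N. Pads are 20 mm wide; open, the fingers measure 115 mm over their backs; the gripper's body (75 mm by 178 mm) begins 61 mm behind the grasp point.
Start: joints at [1.121, 0.477, 0.022, 1.555, -0.011, 1.109, -0.083], TCP at [0.226, -0.636, 0.223] pointing down, gripper open.
Joint ranges: [-2.96, 2.96], [-0.34, 2.1], [-1.41, 1.46], [0.24, 2.44], [-1.37, 4.51], [0.17, 1.92], [-2.96, 2.96]. Speed limits (rad/s): [2.39, 2.39, 3.14, 3.14, 3.14, 3.14, 3.14].

INTERFACE

Orientations are given as a unit quaternion [w, x, y, z].
In Python, from cell import robot gives the robot as it stands. The module is installed in compiled form; this text tells all that it offers.
- The arm moves only by the shell command python3 -m pendant 'ROWS'. ROWS is JSON, a list of rows, each an object with "gripper": the opening in per cent of the stroke, from 0 (shut) to 100 (fully open); "linear": the shift along the tool's x, y, z in cm, a list of three; "twist": the turn about the tool's z in rad. A call has exactly 5 rows; each row is the pose to reach, as a shift and turn from the pose commanded when the call began, along the tool's axes at that moment; what a row does not reach only later rows make up. A row lasts 1/8 s, in which the tool goes at most 62.5 mm and 10.7 degrees, less where a joint would pass 70% of its speed; a pose out of reach is approached as far as the arm can. A call with a gripper value outside its range is refused whole. The fingers move at their own pace and stop on an object; the grip force is fixed at half the most. Time passes only in rows, so rows that repeat a pose let the fingers close, or fill a call up. It gives the time, the measured TCP pose, the force, the opening and the grip force at its end, in the units of the state.
- robot.observe(): the state, without advancing time (a new reading comes with each control period).
- robot.snapshot(name): name is "scene" or "top" or "wrist"; returns the picture (384x512x3 uint8, red, green, blue); there is no depth.
- robot.get_calibration(name): a dict with "vertical_fov" (degrees; the focal length in pixels is half the picture's height over the tangent of half this angle, whatever the lens; pixels are square), "cx", "cy" (the principal point, pixels), "distortion" ([k1, k2, p1, p2, k3] as OpenCV has them; the pictures are not rectified), "eye" and "rotation" of the camera in the world; the wrist camera has in their place "tool_from_camera" (4x4, takes a point from camera to tool coordinates, whose origin is the TCP and whose axes are the flange's). Camera axes: x right, y down, z forward; pixel columns grow to the right and rows downward; lengths in m; the calibration is good to about 2 mm. A picture is of the moment at which its call begins: read the wrist's pose just before it. get_calibration takes no time and is no camera call.
- robot.sign_off(): hands the job in; it is judged then, once.
The state is a dict: "clock": time; "q": joint angles; "dq": joint speeds; "joint_torque": joint torques, N m; "tcp_pos": TCP position; "tcp_rot": TCP orientation; "force": force on the tool from outside, world axes, zero at the start; "moment": the same for the moment, N m; "gripper_width": opening from 0.0 (shut) to 1.0 (fully open); "finger_force": force on a finger pad.
Only numpy, scipy, OpenCV 4.12 (cv2) and the standard library are available. Lean on these libraries where they do the work, as an engineer would, in place of code of your own. Each camera call takes 0.05 s, during which the arm holds its last target. There are 200 camera calls.

## Working session

There is one attempt and no reset: what is moved stays moved. The work goes in short steps, Python scripts to look and compute and a shell command to move; the robot and the scene stay as the last step left them, time stands still between calls to the robot, and variables do not carry over. Pictures are saved under pics/ and viewed, at most 14 in all, crops included, and the job is handed in when it is done.

```bash
mkdir -p pics
python3 - <<'E'
from cell import robot
import cv2, json
s=robot.observe(); print({k:s[k] for k in('clock','tcp_pos','tcp_rot','gripper_width')}, robot.hold_point_z)
for n in('scene','top','wrist'):
    im=robot.snapshot(n); cv2.imwrite(f'pics/{n}0.png',im[:,:,::-1]); print(n,robot.get_calibration(n))
E
```

```text
{'clock': 0.0, 'tcp_pos': array([ 0.22600629, -0.63538969,  0.22169126]), 'tcp_rot': array([-8.87234498e-04,  9.85430421e-01,  1.70076584e-01, -2.30753898e-04]), 'gripper_width': 0.9994520442027018} 0.0187
scene {'vertical_fov': 51.442711140520345, 'cx': 252.56336456139476, 'cy': 194.97174894182916, 'distortion': array([0.029389, 0.      , 0.      , 0.      , 0.      ]), 'eye': array([-0.44489787, -0.63877629,  0.54136014]), 'rotation': array([-0.48621179,  0.732626  , -0.40196114,  0.25550827])}
top {'vertical_fov': 54.555946667622024, 'cx': 262.3699941444624, 'cy': 198.05480203246321, 'distortion': array([0.00500431, 0.        , 0.        , 0.        , 0.        ]), 'eye': array([ 0.40335901, -0.01547272,  1.10843094]), 'rotation': array([ 0.0512783 , -0.69832393,  0.71336119, -0.0288103 ])}
wrist {'vertical_fov': 65.99635016881462, 'cx': 253.62306194333166, 'cy': 187.89957078553462, 'distortion': array([-0.03328161,  0.        ,  0.        ,  0.        ,  0.        ]), 'tool_from_camera': array([[ 4.09634549e-04, -9.65161118e-01, -2.61655974e-01,
         7.13527569e-02],
       [ 9.99999137e-01,  7.21994874e-04, -1.09765193e-03,
        -1.33866366e-03],
       [ 1.24832523e-03, -2.61655298e-01,  9.65160581e-01,
        -1.62691267e-01],
       [ 0.00000000e+00,  0.00000000e+00,  0.00000000e+00,
         1.00000000e+00]])}
```

View pics/top0.png

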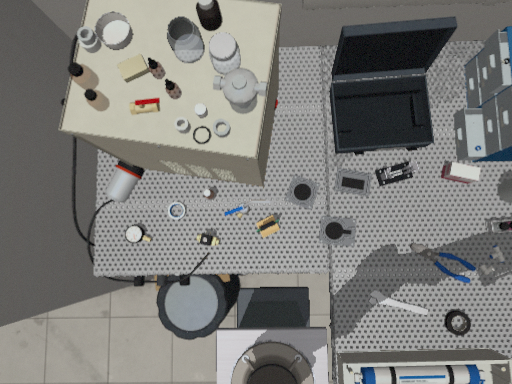

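View pics/scene0.png

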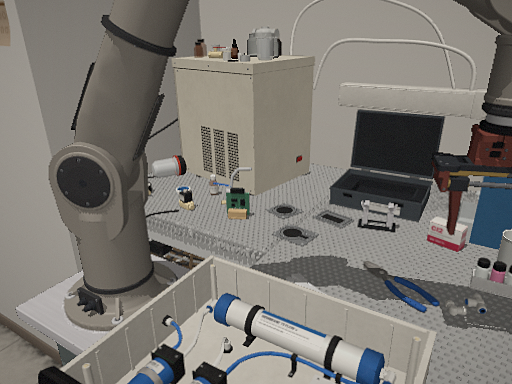

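The top view shows the gauge at about (136,234), tape (177,211), valve (208,240), card in its block (267,226), vial (209,193), tap around (236,211). The trays are at: tape (302,191), valve (353,182), gauge (337,231). The card guides are near (394,174). I'll write the helpers and enlarge the work area.

```bash
cat > h.py <<'E'
import numpy as np, cv2
from cell import robot
from scipy.spatial.transform import Rotation as R
def rot(q): return R.from_quat(np.roll(q,-1)).as_matrix()
def cam(n, st=None):
    c=robot.get_calibration(n); f=192/np.tan(np.radians(c['vertical_fov'])/2)
    K=np.array([[f,0,c['cx']],[0,f,c['cy']],[0,0,1]])
    if n=='wrist':
        T=np.eye(4);T[:3,:3]=rot(st['tcp_rot']);T[:3,3]=st['tcp_pos'];T=T@c['tool_from_camera']
        return K,c['distortion'],T[:3,3],T[:3,:3]
    return K,c['distortion'],c['eye'],rot(c['rotation'])
def px2w(C,uv,z):
    K,d,e,Rm=C; p=cv2.undistortPoints(np.array(uv,float).reshape(-1,1,2),K,d).reshape(-1,2)
    r=np.c_[p,np.ones(len(p))]@Rm.T
    return e+r*((z-e[2])/r[:,2])[:,None]
def w2px(C,P):
    K,d,e,Rm=C
    return cv2.projectPoints(((np.array(P,float).reshape(-1,3)-e)@Rm).reshape(-1,1,3),np.zeros(3),np.zeros(3),K,d)[0].reshape(-1,2)
def delta(target,yaw=None,st=None):
    """tool-frame shift in cm to world target and twist to bring tool y to yaw (mod pi)"""
    st=st or robot.observe(); M=rot(st['tcp_rot'])
    l=M.T@(np.array(target)-st['tcp_pos'])*100; t=None
    if yaw is not None:
        y=M[:,1]; a=np.arctan2(y[1],y[0]); t=-((yaw-a+np.pi/2)%np.pi-np.pi/2)
    return l.round(2),t
E
python3 - <<'E'
from h import *
C=cam('top'); im=cv2.imread('pics/top0.png')
cv2.imwrite('pics/t1.png',cv2.resize(im[165:275,95:435],None,fx=2.35,fy=2.35,interpolation=cv2.INTER_CUBIC))
names=dict(gauge=(136,234,.028),tape=(177,211,.016),valve=(208,240,.054),card=(267,226,.09),vial=(209,193,.068),ttape=(302,191,.005),tvalve=(353,182,.005),tgauge=(337,231,.005),guides=(394,174,.03))
for k,v in names.items(): print(k,px2w(C,v[:2],v[2])[0].round(3))
# whole-scene tools
s=robot.observe(); M=rot(s['tcp_rot']); print(M.round(3))
E
```

```text
gauge [0.43  0.389 0.028]
tape [0.495 0.272 0.016]
valve [0.408 0.173 0.054]
card [0.443 0.005 0.09 ]
vial [0.54  0.167 0.068]
ttape [ 0.548 -0.1    0.005]
tvalve [ 0.571 -0.252  0.005]
tgauge [ 0.427 -0.199  0.005]
guides [ 0.588 -0.366  0.03 ]
[[ 0.942  0.335 -0.001]
 [ 0.335 -0.942  0.001]
 [-0.    -0.001 -1.   ]]
```

View pics/t1.png

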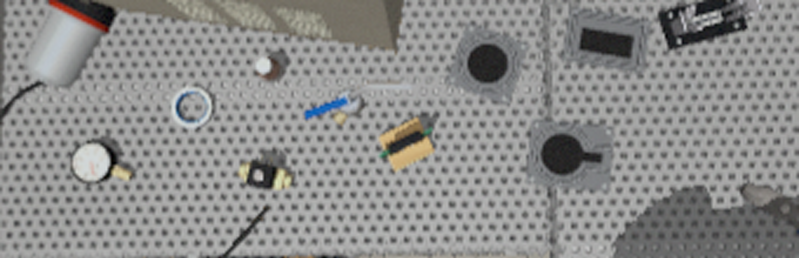

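The enlarged crop shows the gauge with its stem toward the lower right, the valve with its ports roughly left-right, and the card in the block with a slightly tilted bar. The tray outlines are clear. Next I move to a view pose over the trays, which is on the way to the parts.

```bash
python3 -m pendant '[{"gripper":100,"linear":[4.1,-3.7,-0.9],"twist":0},{"gripper":100,"linear":[8.2,-7.4,-1.8],"twist":0},{"gripper":100,"linear":[12.3,-11.1,-2.7],"twist":0},{"gripper":100,"linear":[16.4,-14.8,-3.6],"twist":0},{"gripper":100,"linear":[20.5,-18.5,-4.5],"twist":0}]'
python3 -m pendant '[{"gripper":100,"linear":[4,-3.7,-0.9],"twist":0.09},{"gripper":100,"linear":[8,-7.3,-1.8],"twist":0.18},{"gripper":100,"linear":[12,-11,-2.7],"twist":0.27},{"gripper":100,"linear":[16,-14.6,-3.5],"twist":0.34},{"gripper":100,"linear":[16,-14.6,-3.5],"twist":0.34}]'
cat > snap.py <<'E'
import sys,pickle
from h import *
n=sys.argv[1]; st=robot.observe(); im=robot.snapshot('wrist')[:,:,::-1]
cv2.imwrite(f'pics/{n}.png',im); pickle.dump({k:st[k] for k in('tcp_pos','tcp_rot')},open(f'pics/{n}.pkl','wb'))
print(st['clock'],st['tcp_pos'].round(4),st['q'].round(2))
E
python3 snap.py w1
```

```text
clock: 0.78
tcp_pos: [0.3579, -0.3912, 0.2678]
tcp_rot: [-0.0, 0.985, 0.17, -0.0]
force: [0.8, -0.4, -0.7]
gripper_width: 1.006
finger_force: 0.0
clock: 1.4
tcp_pos: [0.4614, -0.1974, 0.3033]
tcp_rot: [-0.0, 1.0, 0.005, 0.001]
force: [-0.7, -1.0, 0.3]
gripper_width: 0.998
finger_force: 0.0
1.4 [ 0.4614 -0.1974  0.3033] [ 0.49  0.13 -0.23  1.85  0.03  1.17 -1.31]
```

View pics/w1.png

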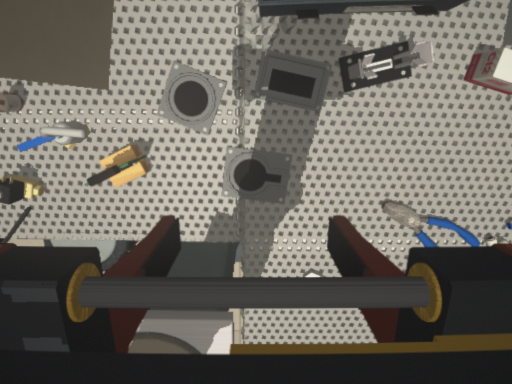

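The wrist view shows the tape tray at (191,98), valve tray (292,83), gauge tray (254,175) with its stem channel to image right, guides (375,66), and the card bar near (115,172). Now I'll measure the fixed items by contour.

```bash
cat > fx.py <<'E'
from h import *; import pickle
im=cv2.imread('pics/w1.png'); C=cam('wrist',pickle.load(open('pics/w1.pkl','rb')))
def blob(name,roi,z,thr):
    u0,v0,u1,v1=roi; g=im[v0:v1,u0:u1].max(2)
    m=(g<thr).astype(np.uint8); cs,_=cv2.findContours(m,cv2.RETR_EXTERNAL,cv2.CHAIN_APPROX_NONE)
    c=max(cs,key=cv2.contourArea).reshape(-1,2)+[u0,v0]
    P=px2w(C,c,z)[:,:2]; r=cv2.minAreaRect((P*1000).astype(np.float32))
    b=cv2.boxPoints(r); e=b[1]-b[0],b[2]-b[1]; L=max(e,key=np.linalg.norm)
    print(name,'ctr',np.round(r[0],1),'size',np.round(r[1],1),'long axis deg',np.degrees(np.arctan2(L[1],L[0])).round(1)%180,'mean',(P.mean(0)*1000).round(1))
for t in(40,55,70):
    blob('ttape',(160,65,225,135),.003,t); blob('tvalve',(255,60,330,105),.003,t)
    blob('tgauge',(230,150,290,200),.003,t); blob('guides',(335,45,410,95),.006,t); blob('bar',(80,150,150,190),.091,t)
E
python3 fx.py; python3 -c "
import cv2;im=cv2.imread('pics/w1.png');cv2.imwrite('pics/w1b.png',cv2.resize(im[30:200,80:440],None,fx=2.2,fy=2.2,interpolation=cv2.INTER_CUBIC))"
```

```text
Traceback (most recent call last):
  File "fx.py", line 11, in <module>
    blob('ttape',(160,65,225,135),.003,t); blob('tvalve',(255,60,330,105),.003,t)
    ~~~~^^^^^^^^^^^^^^^^^^^^^^^^^^^^^^^^^
  File "fx.py", line 6, in blob
    c=max(cs,key=cv2.contourArea).reshape(-1,2)+[u0,v0]
      ~~~^^^^^^^^^^^^^^^^^^^^^^^^
ValueError: max() iterable argument is empty
```

View pics/w1b.png

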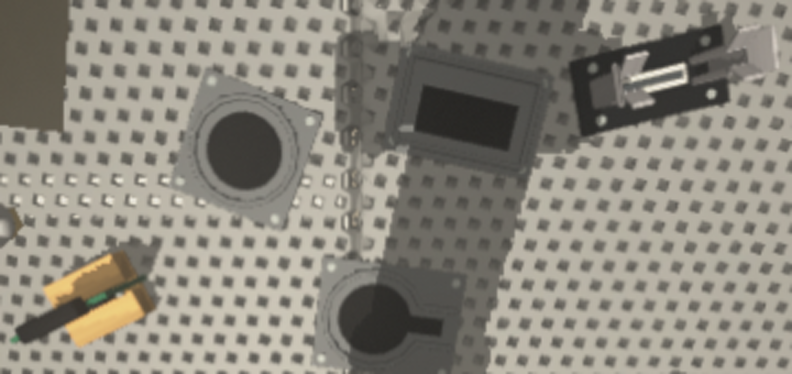

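The crop clearly shows all the outlines. The valve tray and part of the gauge tray are in shadow, so I'll use a threshold per item.

```bash
python3 - <<'E'
s=open('fx.py').read().split('for t in')[0]+'''
if __name__=='__main__':
    for n,roi,z,ts in(('ttape',(160,65,225,135),.003,(60,72,85)),('tvalve',(262,62,325,103),.003,(30,38,45)),('tgauge',(228,150,292,200),.003,(40,50,60,70)),('guides',(335,40,415,95),.006,(45,60,75)),('bar',(83,150,150,190),.091,(60,70))):
        for t in ts:
            print(t,end=' ')
            try: blob(n,roi,z,t)
            except ValueError: print('none')
'''
open('fx.py','w').write(s)
E
python3 fx.py
python3 - <<'E'
import cv2
im=cv2.imread('pics/w1.png').max(2)
print(im[98,160:225:4],im[83,262:325:4],im[176,228:292:4],sep='\n')
E
```

```text
60 ttape ctr [ 554.4 -118.4] size [8.4 5.2] long axis deg 30.8 mean [ 554.4 -118.5]
72 ttape ctr [546.2 -99.3] size [48.2 48.5] long axis deg 133.4 mean [546.3 -99.4]
85 ttape ctr [545.8 -99.5] size [50.1 49.3] long axis deg 25.1 mean [546.  -99.2]
30 none
38 none
45 tvalve ctr [ 569.  -250.4] size [62.8 27.4] long axis deg 78.5 mean [ 569.3 -250.6]
40 none
50 tgauge ctr [ 419.3 -204.6] size [54.6 48.7] long axis deg 58.3 mean [ 425.5 -204.1]
60 tgauge ctr [ 431.3 -200.3] size [49.7 69.7] long axis deg 109.0 mean [ 427.6 -199.3]
70 tgauge ctr [ 431.6 -200.5] size [51.3 72.2] long axis deg 109.0 mean [ 427.5 -200.6]
45 guides ctr [ 583.2 -328.6] size [45.7 12.4] long axis deg 9.7 mean [ 584.2 -328.1]
60 guides ctr [ 594.3 -371.6] size [ 48.8 101.2] long axis deg 104.4 mean [ 594.5 -369.2]
75 guides ctr [ 594.7 -369.7] size [ 51.6 106.4] long axis deg 104.2 mean [ 595.9 -375.9]
60 bar ctr [454.7 -16.2] size [7.6 6.2] long axis deg 21.4 mean [454.3 -15.9]
70 bar ctr [4.463e+02 3.000e-01] size [10.8 49. ] long axis deg 113.5 mean [4.467e+02 4.000e-01]
[172 138 104 137  62  62  62  61  61  62  60  60 121 129 127 138 189]
[80 84 44 42 41 41 42 41 40 40 39 40 40 56 81 81]
[135 142  59  58  51  49  47  47  45  43  45  45  45  49  81  81]
```

```bash
cat > gz.py <<'E'
from fx import *
def gauge(im,C,roi,z,maskf):
    """disc centre by opening the mask, stem direction from the rest"""
    u0,v0,u1,v1=roi; m=maskf(im[v0:v1,u0:u1]).astype(np.uint8)
    n,l,s,_=cv2.connectedComponentsWithStats(m); m=(l==1+s[1:,4].argmax()).astype(np.uint8)
    k=int(np.sqrt(m.sum())*.42)|1; o=cv2.morphologyEx(m,cv2.MORPH_OPEN,cv2.getStructuringElement(cv2.MORPH_ELLIPSE,(k,k)))
    f=lambda q:(lambda c:(px2w(C,c,z)[:,:2]))(np.argwhere(q)[:,::-1]+[u0,v0])
    D=f(o); c=D.mean(0); r=m&~cv2.dilate(o,np.ones((3,3),np.uint8)); n,l,s,_=cv2.connectedComponentsWithStats(r); S=f(l==1+s[1:,4].argmax()); d=S.mean(0)-c
    print('disc',c.round(4),'stem',S.mean(0).round(4),'dir deg',np.degrees(np.arctan2(d[1],d[0])).round(1),'n',len(D),len(S)); return c,d
if __name__=='__main__':
    for t in(56,62,68,72): gauge(im,C,(228,150,292,200),.003,lambda a:a.max(2)<t)
E
python3 gz.py
python3 -c "
from h import *
print(delta([.42,.35,.25]))"
```

```text
disc [ 0.4256 -0.1958] stem [ 0.4241 -0.2288] dir deg -92.6 n 541 82
disc [ 0.4286 -0.1907] stem [ 0.4242 -0.229 ] dir deg -96.5 n 771 91
disc [ 0.4288 -0.1909] stem [ 0.4241 -0.23  ] dir deg -96.8 n 804 96
disc [ 0.4287 -0.1909] stem [ 0.4241 -0.2299] dir deg -96.8 n 831 102
(array([ -3.65, -55.03,   5.28]), None)
```

```bash
python3 -m pendant '[{"gripper":100,"linear":[-0.5,-6,0.4],"twist":0},{"gripper":100,"linear":[-1,-12,0.8],"twist":0},{"gripper":100,"linear":[-1.5,-18,1.2],"twist":0},{"gripper":100,"linear":[-2,-24,1.6],"twist":0},{"gripper":100,"linear":[-2,-30,2],"twist":0}]'
python3 -m pendant '[{"gripper":100,"linear":[-0.5,-6,0.8],"twist":0},{"gripper":100,"linear":[-1,-12,1.6],"twist":0},{"gripper":100,"linear":[-1.5,-18,2.4],"twist":0},{"gripper":100,"linear":[-1.6,-24,3.2],"twist":0},{"gripper":100,"linear":[-1.6,-24,3.2],"twist":0}]'
python3 snap.py w2
```

```text
clock: 2.08
tcp_pos: [0.4383, 0.0979, 0.2824]
tcp_rot: [0.0, 1.0, -0.001, 0.0]
force: [-0.0, -0.2, -0.5]
gripper_width: 1.0
finger_force: 0.0
clock: 2.7
tcp_pos: [0.4211, 0.3411, 0.2494]
tcp_rot: [-0.001, 1.0, 0.004, -0.001]
force: [-0.4, -0.7, 0.3]
gripper_width: 1.001
finger_force: 0.0
2.7 [0.4211 0.3411 0.2494] [-0.24  0.3  -0.67  1.81  0.21  1.1  -2.55]
```

View pics/w2.png

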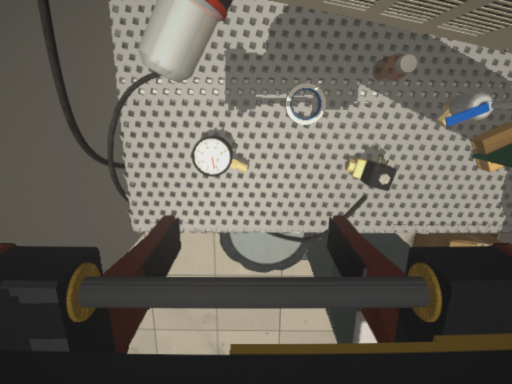

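The gauge is at (212,156) with its brass stem at (243,167), the tape at (305,104), the valve coil at (378,172) with a port at (357,168), and the vial at (404,65). I'll measure these, and also triangulate the white canister above the gauge.

```bash
cat > m2.py <<'E'
from h import *; import pickle
im=cv2.imread('pics/w2.png'); C=cam('wrist',pickle.load(open('pics/w2.pkl','rb'))); T=cam('top')
hsv=cv2.cvtColor(im,cv2.COLOR_BGR2HSV)
def big(m,roi,k=3):
    u0,v0,u1,v1=roi; m=cv2.morphologyEx(m[v0:v1,u0:u1].astype(np.uint8),cv2.MORPH_CLOSE,np.ones((k,k)))
    cs,_=cv2.findContours(m,cv2.RETR_EXTERNAL,cv2.CHAIN_APPROX_NONE); return max(cs,key=cv2.contourArea).reshape(-1,2)+[u0,v0]
c=big(im.max(2)<60,(182,125,236,188)); e=cv2.fitEllipse(c); print('case px',e); ca=px2w(C,e[0],.027)[0]
brass=(hsv[...,1]>90)&(hsv[...,0]>12)&(hsv[...,0]<35)&(im.max(2)>90)
b=big(brass,(226,150,256,182)); sb=px2w(C,b.mean(0),.019)[0]; d=ca-sb
print('gauge case',ca.round(4),'stem',sb.round(4),'+x deg',np.degrees(np.arctan2(d[1],d[0])).round(1))
blue=(hsv[...,1]>100)&(hsv[...,0]>95)&(hsv[...,0]<130)
t=big(blue,(282,80,330,128)); e=cv2.fitEllipse(t); print('tape spool px',e,px2w(C,e[0],.016)[0].round(4))
cl=big(im.max(2)<50,(350,150,400,195)); print('coil box px',cv2.minAreaRect(cl.astype(np.float32)),px2w(C,cv2.minAreaRect(cl.astype(np.float32))[0],.04)[0].round(4))
bb=big(brass,(342,150,372,185),1); print('port px',b.shape,bb.mean(0),px2w(C,bb.mean(0),.015)[0].round(4))
def tri(a,b):
    K,dd,e1,R1=T; r=[];E=[]
    for (K,dd,e,Rm),p in((T,a),(C,b)):
        v=cv2.undistortPoints(np.array(p,float).reshape(1,1,2),K,dd).ravel(); v=Rm@[*v,1]; r.append(v);E.append(e)
    s=np.linalg.lstsq(np.c_[r[0],-r[1]],E[1]-E[0],rcond=None)[0]; return E[0]+s[0]*r[0],E[1]+s[1]*r[1]
print('canister end L,R',tri((110,195),(142,58)),tri((128,202),(178,80)))
print('vial cap',px2w(C,(407,64),.066)[0])
print('delta above gauge',delta([ca[0],ca[1],.15]))
E
python3 m2.py; python3 -c "
import cv2;im=cv2.imread('pics/w2.png');cv2.imwrite('pics/w2b.png',cv2.resize(im[40:210,110:430],None,fx=2.4,fy=2.4,interpolation=cv2.INTER_CUBIC))"
```

```text
Traceback (most recent call last):
  File "m2.py", line 7, in <module>
    c=big(im.max(2)<60,(182,125,236,188)); e=cv2.fitEllipse(c); print('case px',e); ca=px2w(C,e[0],.027)[0]
                                             ~~~~~~~~~~~~~~^^^
cv2.error: OpenCV(4.12.0) /io/opencv/modules/imgproc/src/shapedescr.cpp:361: error: (-201:Incorrect size of input array) There should be at least 5 points to fit the ellipse in function 'fitEllipseNoDirect'
```

View pics/w2b.png

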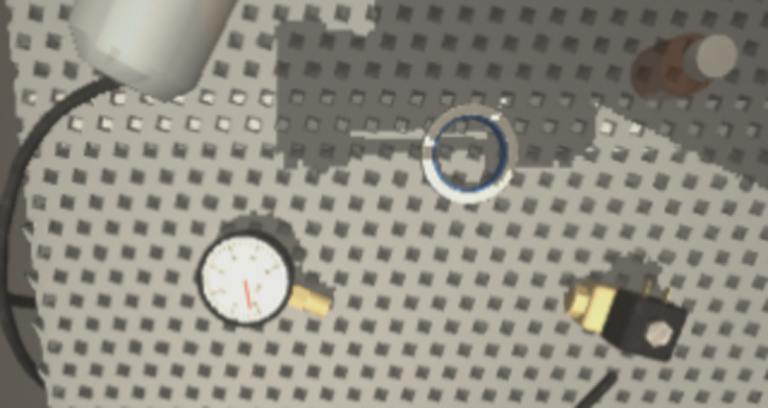

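The crop shows the dial, spool ring and coil clearly; the threshold was too strict.

```bash
sed -i 's/im.max(2)<60/im.max(2)<85/; s/im.max(2)<50,(350/im.max(2)<62,(350/' m2.py; python3 m2.py; python3 -c "
import cv2;im=cv2.imread('pics/w2.png').max(2);print(im[156,186:240:2],im[172,352:400:3])"
```

```text
case px ((199.3472900390625, 182.49835205078125), (55.28092575073242, 99.84141540527344), 24.66796875)
gauge case [0.3937 0.4159 0.027 ] stem [0.4166 0.3635 0.019 ] +x deg 113.7
[189 190 141  70 146 223 232 232 232 232 232 232 231 232 232 232 232 233
 232 232 232 229 106  88 110 110  93] [133 230 231 219  49  48  50  59  63  63  59  68  61  61  61 171]Traceback (most recent call last):
  File "m2.py", line 12, in <module>
    t=big(blue,(282,80,330,128)); e=cv2.fitEllipse(t); print('tape spool px',e,px2w(C,e[0],.016)[0].round(4))
                                    ~~~~~~~~~~~~~~^^^
cv2.error: OpenCV(4.12.0) /io/opencv/modules/imgproc/src/shapedescr.cpp:361: error: (-201:Incorrect size of input array) There should be at least 5 points to fit the ellipse in function 'fitEllipseNoDirect'
```

```bash
sed -i 's/im.max(2)<85,(182,125,236,188)/im.max(2)>214,(182,125,240,188)/; s/im.max(2)<62,(350/im.max(2)<72,(350/; s/^t=big.*/q=np.argwhere(blue[80:128,282:330])[:,::-1]+[282,80]; t=cv2.convexHull(q.astype(np.int32)); e=cv2.minEnclosingCircle(t); print("tape spool px",len(q),e,px2w(C,e[0],.014)[0].round(4))/' m2.py; python3 m2.py
```

```text
case px ((211.58775329589844, 155.92564392089844), (32.14303970336914, 33.725135803222656), 122.09443664550781)
gauge case [0.4298 0.3983 0.027 ] stem [0.4166 0.3635 0.019 ] +x deg 69.2
tape spool px 12 ((302.5, 107.5), 13.729630470275879) [0.4923 0.28   0.014 ]
coil box px ((377.7810363769531, 175.1021728515625), (29.731645584106445, 25.118114471435547), 19.98310661315918) [0.4088 0.1821 0.04  ]
port px (40, 2) [355.20338983 164.45762712] [0.4178 0.2042 0.015 ]
canister end L,R (array([ 0.55985649,  0.5149922 , -0.07443989]), array([ 0.56467289,  0.51586622, -0.07341071])) (array([ 0.54004418,  0.47105175, -0.11355939]), array([ 0.53581999,  0.47186405, -0.11370848]))
vial cap [0.54041552 0.17484158 0.066     ]
delta above gauge (array([ 0.81, -6.  ,  9.95]), None)
```

```bash
python3 - <<'E'
from h import *
T=cam('top');S=cam('scene')
def tri(A,a,B,b):
    r=[];E=[]
    for (K,dd,e,Rm),p in((A,a),(B,b)):
        v=cv2.undistortPoints(np.array(p,float).reshape(1,1,2),K,dd).ravel(); r.append(Rm@[*v,1]);E.append(e)
    s=np.linalg.lstsq(np.c_[r[0],-r[1]],E[1]-E[0],rcond=None)[0]; return (E[0]+s[0]*r[0]).round(3),(E[1]+s[1]*r[1]).round(3)
print(tri(T,(128,167),S,(183,165)), tri(T,(119,198),S,(150,167)))
print(delta([.4298,.3983,.12],np.radians(-20.8)))
E
python3 -c "
import cv2;im=cv2.imread('pics/scene0.png');cv2.imwrite('pics/s1.png',cv2.resize(im[140:260,130:440],None,fx=2.5,fy=2.5,interpolation=cv2.INTER_CUBIC))"
```

```text
(array([0.627, 0.413, 0.039]), array([0.637, 0.401, 0.036])) (array([0.534, 0.433, 0.05 ]), array([0.516, 0.451, 0.056]))
(array([ 0.81, -6.  , 12.95]), np.float64(-1.2039246398675174))
```

View pics/s1.png

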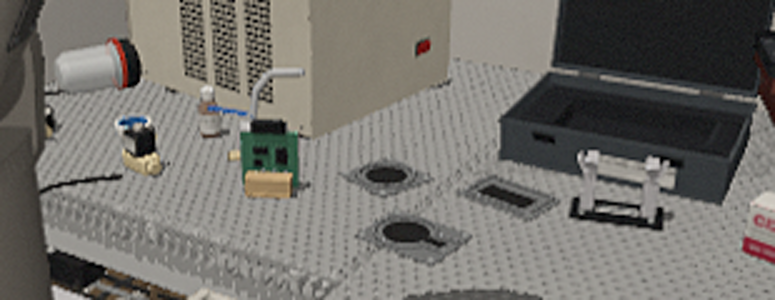

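The crop shows the canister lying on the bench left of the gauge area, low enough for the gripper body to clear it. Next, over the gauge and down.

```bash
python3 -m pendant '[{"gripper":100,"linear":[0.2,-1.2,2],"twist":-0.18},{"gripper":100,"linear":[0.4,-2.4,4],"twist":-0.36},{"gripper":100,"linear":[0.6,-3.6,6],"twist":-0.54},{"gripper":100,"linear":[0.8,-4.8,8],"twist":-0.72},{"gripper":100,"linear":[0.8,-6.0,10],"twist":-0.9}]'
python3 -m pendant '[{"gripper":100,"linear":[0,0,2],"twist":-0.16},{"gripper":100,"linear":[0,0,3],"twist":-0.3},{"gripper":100,"linear":[0,0,4],"twist":-0.3},{"gripper":100,"linear":[0,0,5],"twist":-0.3},{"gripper":100,"linear":[0,0,5],"twist":-0.3}]'
python3 snap.py w3; python3 -c "
from h import *
print(delta([.4298,.3983,.005],np.radians(-20.8)))"
```

```text
clock: 3.38
tcp_pos: [0.4324, 0.395, 0.1497]
tcp_rot: [0.001, 0.9, 0.437, -0.0]
force: [-0.3, -0.7, 0.4]
gripper_width: 1.0
finger_force: 0.0
clock: 4.0
tcp_pos: [0.4303, 0.3971, 0.1]
tcp_rot: [0.0, 0.825, 0.564, -0.001]
force: [-0.0, -0.9, -0.2]
gripper_width: 0.998
finger_force: 0.0
4.0 [0.4303 0.3971 0.1   ] [-0.25  0.61 -0.82  1.84  0.55  0.94 -1.68]
(array([ 0.04, -0.07,  9.56]), np.float64(-0.007407855007464326))
```

View pics/w3.png

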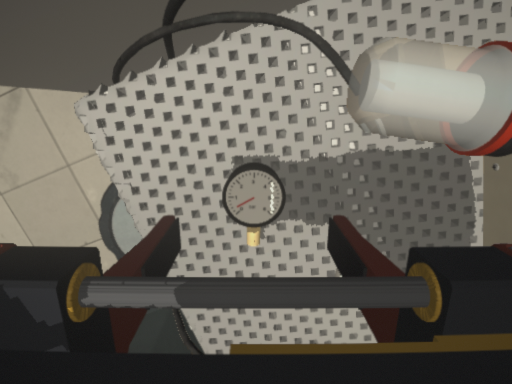

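The gauge is centred between the fingers at (254,196), with its stem straight along tool -x.

```bash
python3 -m pendant '[{"gripper":100,"linear":[0,-0.05,2],"twist":0},{"gripper":100,"linear":[0,-0.05,4],"twist":0},{"gripper":100,"linear":[0,-0.05,5],"twist":0},{"gripper":100,"linear":[0,-0.05,5.5],"twist":0},{"gripper":100,"linear":[0,-0.05,5.5],"twist":0}]'
python3 -c "
from h import *;import pickle
C=cam('wrist',pickle.load(open('pics/w3.pkl','rb')))
p=px2w(C,[(254,195.5),(253.5,237)],.027);print(p);print(delta([*p[0][:2],.005]))"
```

```text
clock: 4.68
tcp_pos: [0.4295, 0.3984, 0.0454]
tcp_rot: [-0.0, 0.825, 0.565, -0.0]
force: [0.2, 0.1, 0.1]
gripper_width: 1.004
finger_force: 0.0
[[0.43034383 0.39932629 0.027     ]
 [0.41636639 0.36453149 0.027     ]]
(array([0.11, 0.05, 4.04]), None)
```

```bash
python3 -m pendant '[{"gripper":100,"linear":[0.1,0,1.5],"twist":0},{"gripper":100,"linear":[0.1,0,3],"twist":0},{"gripper":100,"linear":[0.1,0,4],"twist":0},{"gripper":100,"linear":[0.1,0,4],"twist":0},{"gripper":40,"linear":[0.1,0,4],"twist":0}]'
python3 -m pendant '[{"gripper":40,"linear":[0,0,0],"twist":0},{"gripper":40,"linear":[0,0,0],"twist":0},{"gripper":40,"linear":[0,0,0],"twist":0},{"gripper":40,"linear":[0,0,0],"twist":0},{"gripper":40,"linear":[0,0,0],"twist":0}]'
```

```text
clock: 5.3
tcp_pos: [0.4301, 0.3996, 0.0058]
tcp_rot: [-0.0, 0.825, 0.565, 0.0]
force: [1.0, 0.2, -0.5]
gripper_width: 0.922
finger_force: 0.0
clock: 5.92
tcp_pos: [0.4303, 0.3993, 0.0059]
tcp_rot: [0.0, 0.825, 0.565, 0.0]
force: [0.6, -0.4, 3.2]
gripper_width: 0.598
finger_force: 30.0
```

```bash
python3 -m pendant '[{"gripper":40,"linear":[0,0,-3],"twist":0},{"gripper":40,"linear":[0,0,-8],"twist":0},{"gripper":40,"linear":[0,0,-14],"twist":0},{"gripper":40,"linear":[0,0,-20],"twist":0},{"gripper":40,"linear":[0,0,-20],"twist":0}]'
python3 -c "
from h import *
print(delta([.4287,-.191,.205],np.radians(-6.8)))"
```

```text
clock: 6.55
tcp_pos: [0.4313, 0.4018, 0.2104]
tcp_rot: [-0.001, 0.825, 0.565, 0.004]
force: [-0.4, 0.1, -1.5]
gripper_width: 0.596
finger_force: 30.0
(array([-55.39,  21.14,   0.19]), np.float64(-0.25039734858984364))
```

```bash
python3 -m pendant '[{"gripper":40,"linear":[-5.5,2.1,0],"twist":0},{"gripper":40,"linear":[-11,4.4,0],"twist":0},{"gripper":40,"linear":[-16.4,6.8,0],"twist":0},{"gripper":40,"linear":[-21.8,9.0,0],"twist":0},{"gripper":40,"linear":[-27.3,11.2,0],"twist":0}]'
python3 -m pendant '[{"gripper":40,"linear":[-5.6,2,0],"twist":-0.05},{"gripper":40,"linear":[-11.3,4,0],"twist":-0.1},{"gripper":40,"linear":[-17,6,0],"twist":-0.15},{"gripper":40,"linear":[-22.8,8,0],"twist":-0.2},{"gripper":40,"linear":[-28.1,9.9,0],"twist":-0.25}]'
python3 -m pendant '[{"gripper":40,"linear":[0,0,3],"twist":0},{"gripper":40,"linear":[0,0,6],"twist":0},{"gripper":40,"linear":[0,0,9],"twist":0},{"gripper":40,"linear":[0,0,10],"twist":0},{"gripper":40,"linear":[0,0,10],"twist":0}]'
python3 snap.py w4; python3 -c "
from h import *
print(delta([.4287,-.191,.0095],np.radians(-6.8)))"
```

```text
clock: 7.18
tcp_pos: [0.435, 0.1019, 0.2044]
tcp_rot: [-0.0, 0.825, 0.565, -0.001]
force: [1.0, -0.1, -0.2]
gripper_width: 0.596
finger_force: 30.0
clock: 7.8
tcp_pos: [0.4255, -0.1957, 0.2045]
tcp_rot: [-0.001, 0.748, 0.664, -0.0]
force: [1.0, 0.1, -0.9]
gripper_width: 0.597
finger_force: 30.0
clock: 8.43
tcp_pos: [0.4264, -0.1931, 0.105]
tcp_rot: [-0.001, 0.748, 0.664, -0.0]
force: [0.1, 0.8, -1.5]
gripper_width: 0.595
finger_force: 30.0
8.425 [ 0.4264 -0.1931  0.105 ] [ 0.92  0.4  -0.75  2.1   0.39  0.78 -0.19]
(array([0.25, 0.13, 9.64]), np.float64(-6.0587053984484385e-05))
```

View pics/w4.png

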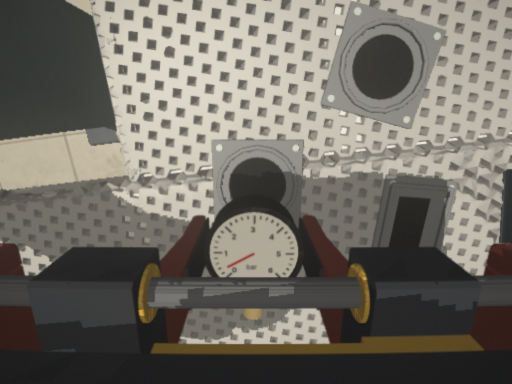

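The gauge hangs centred at (254,252) and the tray's bolt holes at (217,148) and (295,147) are level, so yaw is aligned. Now lowering.

```bash
python3 -m pendant '[{"gripper":40,"linear":[0.25,0.15,3],"twist":0},{"gripper":40,"linear":[0.25,0.15,6],"twist":0},{"gripper":40,"linear":[0.25,0.15,8],"twist":0},{"gripper":40,"linear":[0.25,0.15,8.8],"twist":0},{"gripper":40,"linear":[0.25,0.15,9.2],"twist":0}]'
python3 -m pendant '[{"gripper":40,"linear":[0,0,0.2],"twist":0},{"gripper":40,"linear":[0,0,0.3],"twist":0},{"gripper":40,"linear":[0,0,0.4],"twist":0},{"gripper":40,"linear":[0,0,0.4],"twist":0},{"gripper":40,"linear":[0,0,0.4],"twist":0}]'
```

```text
clock: 9.1
tcp_pos: [0.4295, -0.1915, 0.0142]
tcp_rot: [0.001, 0.748, 0.664, 0.0]
force: [-1.1, -0.1, -1.0]
gripper_width: 0.592
finger_force: 30.0
clock: 9.72
tcp_pos: [0.4289, -0.1913, 0.0097]
tcp_rot: [0.0, 0.748, 0.664, 0.0]
force: [0.0, 0.9, -1.4]
gripper_width: 0.595
finger_force: 30.0
```

```bash
python3 -m pendant '[{"gripper":40,"linear":[0,0,0.05],"twist":0},{"gripper":40,"linear":[0,0,0.1],"twist":0},{"gripper":40,"linear":[0,0,0.1],"twist":0},{"gripper":75,"linear":[0,0,0.1],"twist":0},{"gripper":75,"linear":[0,0,0.1],"twist":0}]'
python3 -m pendant '[{"gripper":85,"linear":[0,0,0],"twist":0},{"gripper":85,"linear":[0,0,0],"twist":0},{"gripper":100,"linear":[0,0,-2],"twist":0},{"gripper":100,"linear":[0,0,-7],"twist":0},{"gripper":100,"linear":[0,0,-13],"twist":0}]'
python3 -m pendant '[{"gripper":100,"linear":[0,0,-6],"twist":0},{"gripper":100,"linear":[0,0,-8],"twist":0},{"gripper":100,"linear":[0,0,-8],"twist":0},{"gripper":100,"linear":[0,0,-8],"twist":0},{"gripper":100,"linear":[0,0,-8],"twist":0}]'
python3 snap.py w5;  python3 -c "
from h import *
print(delta([.42,.24,.22],np.radians(-90)))"
```

```text
clock: 10.35
tcp_pos: [0.4289, -0.1913, 0.0086]
tcp_rot: [0.0, 0.748, 0.664, 0.0]
force: [-0.4, -0.3, -0.3]
gripper_width: 0.744
finger_force: 0.0
clock: 10.98
tcp_pos: [0.428, -0.1908, 0.1394]
tcp_rot: [-0.001, 0.748, 0.664, -0.0]
force: [1.3, -1.7, -0.4]
gripper_width: 1.0
finger_force: 0.0
clock: 11.6
tcp_pos: [0.4279, -0.1909, 0.2172]
tcp_rot: [-0.001, 0.748, 0.664, -0.0]
force: [-0.3, 0.1, -0.3]
gripper_width: 1.001
finger_force: 0.0
11.6 [ 0.4279 -0.1909  0.2172] [ 1.04  0.24 -0.85  1.99  0.21  1.   -0.03]
(array([42.69, -5.91, -0.19]), np.float64(1.452132659745019))
```

View pics/w5.png

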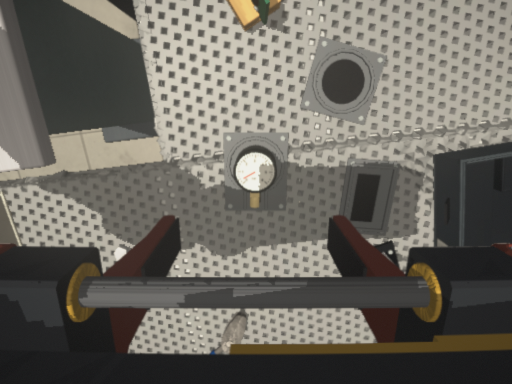

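The gauge sits flat in the round seat at (254,172) with its stem in the channel. Now to the tape and valve, turning the wrist so the camera faces away from the chiller.

```bash
python3 -m pendant '[{"gripper":100,"linear":[4.1,-0.2,0],"twist":-0.17},{"gripper":100,"linear":[8.2,-0.4,0],"twist":-0.34},{"gripper":100,"linear":[12.4,-0.5,0],"twist":-0.51},{"gripper":100,"linear":[16.5,-0.7,0],"twist":-0.68},{"gripper":100,"linear":[20.6,-0.8,0],"twist":-0.85}]'
python3 -c "
from h import *;import pickle
print(delta([.45,.21,.22],np.radians(90)))
im=cv2.imread('pics/w2.png').astype(int); C=cam('wrist',pickle.load(open('pics/w2.pkl','rb')))
m=np.zeros(im.shape[:2],np.uint8); r=(slice(75,132),slice(276,336)); m[r]=(im[...,0]-im[...,2]>15)[r]; m=cv2.morphologyEx(m,cv2.MORPH_CLOSE,np.ones((3,3)))
cs=cv2.findContours(m,0,1)[0]; c=max(cs,key=len); e=cv2.minEnclosingCircle(c); print(len(c),e,px2w(C,[e[0],(305.8,103.8)],.015))"
```

```text
clock: 12.28
tcp_pos: [0.4449, 0.0155, 0.2181]
tcp_rot: [-0.0, 0.405, 0.914, -0.0]
force: [0.6, 0.6, 0.5]
gripper_width: 1.002
finger_force: 0.0
(array([14.06, 13.44, -0.19]), np.float64(-0.8342258928381465))
167 ((305.4457702636719, 103.68072509765625), 16.32879066467285) [[0.4993595  0.27400719 0.015     ]
 [0.49921511 0.27353971 0.015     ]]
```

```bash
python3 -m pendant '[{"gripper":100,"linear":[2.8,2.7,0],"twist":-0.17},{"gripper":100,"linear":[5.6,5.4,0],"twist":-0.34},{"gripper":100,"linear":[8.4,8.1,0],"twist":-0.51},{"gripper":100,"linear":[11.2,10.8,0],"twist":-0.68},{"gripper":100,"linear":[14,13.4,0],"twist":-0.84}]'
python3 -m pendant '[{"gripper":100,"linear":[0,0,0],"twist":0},{"gripper":100,"linear":[0,0,0],"twist":0},{"gripper":100,"linear":[0,0,0],"twist":0},{"gripper":100,"linear":[0,0,0],"twist":0},{"gripper":100,"linear":[0,0,0],"twist":0}]'
python3 snap.py w6
```

```text
clock: 12.9
tcp_pos: [0.4513, 0.2091, 0.2179]
tcp_rot: [-0.001, -0.003, 1.0, 0.0]
force: [1.7, 0.1, 0.1]
gripper_width: 0.999
finger_force: 0.0
clock: 13.52
tcp_pos: [0.4518, 0.2073, 0.2187]
tcp_rot: [0.0, 0.001, 1.0, -0.0]
force: [-0.4, 0.0, 0.2]
gripper_width: 1.0
finger_force: 0.0
13.525 [0.4518 0.2073 0.2187] [ 0.45  0.46 -1.26  1.92  0.49  1.12  0.57]
```

View pics/w6.png

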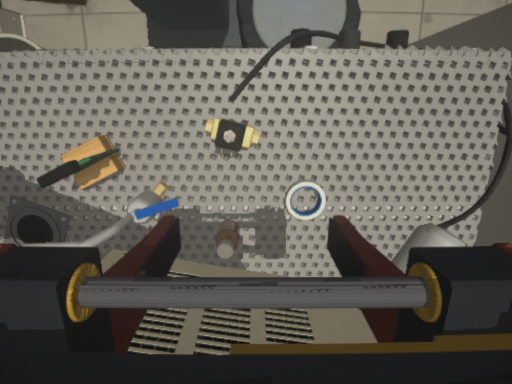

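The view shows the tape ring at (306,201), valve coil (231,134) with ports at (211,127) and (252,137), the card bar from (40,183) to (120,152), and the vial standing at (226,240).

```bash
cat > m6.py <<'E'
from h import *;import pickle
im=cv2.imread('pics/w6.png'); I=im.astype(int); C=cam('wrist',pickle.load(open('pics/w6.pkl','rb'))); hsv=cv2.cvtColor(im,cv2.COLOR_BGR2HSV)
def sel(m,roi):
    o=np.zeros(m.shape,np.uint8); u0,v0,u1,v1=roi; o[v0:v1,u0:u1]=m[v0:v1,u0:u1]; return o
def big(m): return max(cv2.findContours(m,0,1)[0],key=cv2.contourArea)
m=cv2.morphologyEx(sel(im.min(2)>205,(278,172,336,232)),cv2.MORPH_OPEN,np.ones((2,2)))
c=cv2.convexHull(np.argwhere(m)[:,::-1].astype(np.int32)); e=cv2.fitEllipse(c); print('tape outer',e,px2w(C,e[0],.016)[0].round(4))
m=cv2.morphologyEx(sel(I[...,0]-I[...,2]>40,(278,172,336,232)),cv2.MORPH_CLOSE,np.ones((3,3)))
c=cv2.convexHull(np.argwhere(m)[:,::-1].astype(np.int32)); e=cv2.fitEllipse(c); print('spool',e,px2w(C,e[0],.016)[0].round(4))
br=sel((hsv[...,1]>90)&(hsv[...,0]>15)&(hsv[...,0]<35)&(im.max(2)>100),(200,110,265,155)); n,l,s,ce=cv2.connectedComponentsWithStats(br)
k=1+s[1:,4].argsort()[::-1][:2]; P=px2w(C,ce[k],.014); print('ports',s[k,4],P.round(4)); d=P[0]-P[1]; print('valve y deg',np.degrees(np.arctan2(d[1],d[0]))%180)
m=sel(im.max(2)<70,(205,112,258,158)); r=cv2.minAreaRect(big(m)); print('coil dark',r,px2w(C,r[0],.054)[0].round(4),px2w(C,r[0],.038)[0].round(4)); print('boxpts',px2w(C,cv2.boxPoints(r),.054).round(3).tolist())
m=sel((im.max(2)>110)&(hsv[...,1]<60),(220,124,243,146)); c=big(m); print('nut',c.reshape(-1,2).mean(0),px2w(C,c.reshape(-1,2).mean(0),.056)[0].round(4))
m=sel(im.max(2)<55,(30,145,115,195)); r=cv2.minAreaRect(big(m)); bp=px2w(C,cv2.boxPoints(r),.091)[:,:2]; E=[bp[1]-bp[0],bp[2]-bp[1]]; L=max(E,key=np.linalg.norm); print('bar',r,bp.mean(0).round(4),[np.linalg.norm(x).round(3) for x in E],np.degrees(np.arctan2(L[1],L[0])).round(1)%180)
E
python3 m6.py
```

```text
Traceback (most recent call last):
  File "m6.py", line 7, in <module>
    c=cv2.convexHull(np.argwhere(m)[:,::-1].astype(np.int32)); e=cv2.fitEllipse(c); print('tape outer',e,px2w(C,e[0],.016)[0].round(4))
                                                                 ~~~~~~~~~~~~~~^^^
cv2.error: OpenCV(4.12.0) /io/opencv/modules/imgproc/src/shapedescr.cpp:356: error: (-215:Assertion failed) n >= 0 && (depth == CV_32F || depth == CV_32S) in function 'fitEllipseNoDirect'
```

```bash
python3 -c "
import cv2;im=cv2.imread('pics/w6.png').min(2);print(im[201,278:336:2]);print(im[174:230:2,306])"; sed -i 's/min(2)>205/min(2)>198/' m6.py; sed -i '/tape outer/s/^/if m.any(): /' m6.py; python3 m6.py
```

```text
[127 143 139  88 184 194 121 143 143 142 133 127 106 142 143 142 133 127
 114  98  52  58 194 196 111 141 141 140 132]
[143 143 141 116 183 198 133  90 112 140 144 144 143 143 143 142 156 172
 107  48  54 184 193 153 142 141 100  85]
tape outer ((311.041015625, 197.421630859375), (25.373483657836914, 31.046287536621094), 131.6702423095703) [0.4919 0.2832 0.016 ]
spool ((305.6374816894531, 200.56675720214844), (28.94137191772461, 30.895221710205078), 66.1954574584961) [0.4962 0.2764 0.016 ]
ports [135 124] [[0.4035 0.158  0.014 ]
 [0.4163 0.2051 0.014 ]]
valve y deg 74.68792630473929
coil dark ((229.62940979003906, 134.9176483154297), (25.923192977905273, 27.116310119628906), 12.528807640075684) [0.4085 0.1827 0.054 ] [0.4099 0.1814 0.038 ]
boxpts [[0.42, 0.165, 0.054], [0.391, 0.173, 0.054], [0.397, 0.2, 0.054], [0.426, 0.193, 0.054]]
nut [228.87878788 135.81818182] [0.4093 0.182  0.056 ]
bar ((68.98637390136719, 168.4706268310547), (12.309407234191895, 65.92011260986328), 65.0952377319336) [0.4383 0.0212] [np.float64(0.072), np.float64(0.012)] 112.8
```

```bash
python3 -m pendant '[{"gripper":100,"linear":[-1.2,1.7,2],"twist":0},{"gripper":100,"linear":[-2.4,3.4,4],"twist":0},{"gripper":100,"linear":[-3.6,5.1,7],"twist":0},{"gripper":100,"linear":[-4.6,6.8,10],"twist":0},{"gripper":100,"linear":[-4.6,6.8,12],"twist":0}]'
python3 -m pendant '[{"gripper":100,"linear":[0,0,3],"twist":0},{"gripper":100,"linear":[0,0,5],"twist":0},{"gripper":100,"linear":[0,0,6.5],"twist":0},{"gripper":100,"linear":[0,0,7.5],"twist":0},{"gripper":100,"linear":[0,0,7.5],"twist":0}]'
python3 snap.py w7; python3 -c "
from h import *;import pickle
print(delta([.4977,.2755,.003],np.radians(90)))
im=cv2.imread('pics/w7.png');st=pickle.load(open('pics/w7.pkl','rb'));C=cam('wrist',st)
print(w2px(C,[[.4977,.2755,.016]]));cv2.imwrite('pics/w7.png',im)"
```

```text
clock: 14.2
tcp_pos: [0.4975, 0.2768, 0.0974]
tcp_rot: [-0.0, -0.0, 1.0, 0.0]
force: [0.6, 0.3, 0.2]
gripper_width: 1.004
finger_force: 0.0
clock: 14.82
tcp_pos: [0.4975, 0.2758, 0.0234]
tcp_rot: [-0.0, -0.0, 1.0, -0.0]
force: [-1.0, -0.4, 0.8]
gripper_width: 0.996
finger_force: 0.0
14.825 [0.4975 0.2758 0.0234] [ 0.08  0.78 -0.95  1.91  0.82  0.9   0.28]
(array([ 0.  , -0.07,  2.09]), np.float64(0.00024650659520575324))
[[250.79338935 228.71239615]]
```

View pics/w7.png

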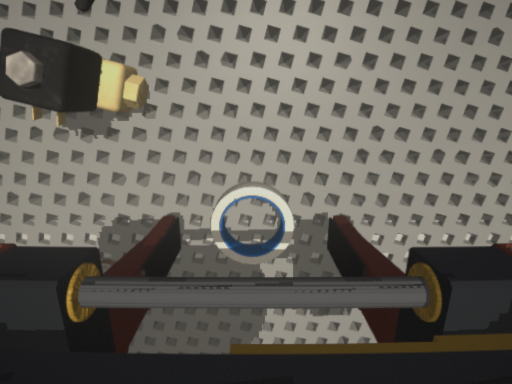

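The roll is centred laterally at (252,225), about 2 mm nearer to me than predicted. I'll correct that and grip.

```bash
python3 -m pendant '[{"gripper":100,"linear":[0.2,0,1],"twist":0},{"gripper":100,"linear":[0.2,0,1.6],"twist":0},{"gripper":100,"linear":[0.2,0,2],"twist":0},{"gripper":100,"linear":[0.2,0,2],"twist":0},{"gripper":40,"linear":[0.2,0,2],"twist":0}]'
python3 -m pendant '[{"gripper":40,"linear":[0,0,0],"twist":0},{"gripper":40,"linear":[0,0,0],"twist":0},{"gripper":40,"linear":[0,0,0],"twist":0},{"gripper":40,"linear":[0,0,0],"twist":0},{"gripper":40,"linear":[0,0,0],"twist":0}]'
```

```text
clock: 15.5
tcp_pos: [0.4957, 0.2761, 0.0038]
tcp_rot: [0.0, -0.0, 1.0, 0.0]
force: [0.5, -0.4, -0.5]
gripper_width: 0.921
finger_force: 0.0
clock: 16.12
tcp_pos: [0.4957, 0.2759, 0.0037]
tcp_rot: [0.0, -0.0, 1.0, -0.0]
force: [-0.8, -1.1, 0.3]
gripper_width: 0.578
finger_force: 30.0
```

```bash
python3 -m pendant '[{"gripper":40,"linear":[0,0,-3],"twist":0},{"gripper":40,"linear":[0,0,-8],"twist":0},{"gripper":40,"linear":[0,0,-14],"twist":0},{"gripper":40,"linear":[0,0,-19],"twist":0},{"gripper":40,"linear":[0.5,-1,-20],"twist":0}]'
python3 -m pendant '[{"gripper":40,"linear":[1,-5.5,0],"twist":0},{"gripper":40,"linear":[2,-11.3,0],"twist":0},{"gripper":40,"linear":[3,-17,0],"twist":0},{"gripper":40,"linear":[3,-23,0],"twist":0},{"gripper":40,"linear":[3,-28,0],"twist":0}]'
python3 -m pendant '[{"gripper":40,"linear":[-1,-5,0],"twist":0},{"gripper":40,"linear":[-4,-8,0],"twist":0},{"gripper":40,"linear":[-7,-9,0],"twist":0},{"gripper":40,"linear":[-8.5,-9,2],"twist":0},{"gripper":40,"linear":[-8.5,-9,5],"twist":0}]'
python3 snap.py w8; python3 -c "
from h import *
print(delta([.546,-.0995,.0070],np.radians(90)))"
```

```text
clock: 16.75
tcp_pos: [0.4915, 0.2679, 0.2071]
tcp_rot: [0.002, -0.0, 1.0, 0.002]
force: [-0.5, -0.9, 0.2]
gripper_width: 0.58
finger_force: 30.0
clock: 17.38
tcp_pos: [0.4592, -0.0172, 0.2025]
tcp_rot: [-0.001, 0.001, 1.0, -0.001]
force: [0.9, -0.3, -0.3]
gripper_width: 0.578
finger_force: 30.0
clock: 18.0
tcp_pos: [0.5462, -0.1043, 0.1523]
tcp_rot: [0.0, 0.0, 1.0, 0.0]
force: [-0.4, 0.3, -1.3]
gripper_width: 0.575
finger_force: 30.0
18.0 [ 0.5462 -0.1043  0.1523] [ 0.91  0.63 -1.13  1.86  0.64  1.08  1.1 ]
(array([-0.4 ,  0.49, 14.11]), np.float64(-3.46648146232198e-05))
```

```bash
python3 -m pendant '[{"gripper":40,"linear":[-0.2,0.3,4],"twist":0},{"gripper":40,"linear":[-0.2,0.5,8],"twist":0},{"gripper":40,"linear":[-0.2,0.5,10],"twist":0},{"gripper":40,"linear":[-0.2,0.5,10],"twist":0},{"gripper":40,"linear":[-0.2,0.5,10],"twist":0}]'
python3 -c "
from h import *; import pickle
im=cv2.imread('pics/w5.png');C=cam('wrist',pickle.load(open('pics/w5.pkl','rb')))
m=np.zeros(im.shape[:2],np.uint8);m[45:115,310:378]=im.max(2)[45:115,310:378]<75
c=max(cv2.findContours(m,0,1)[0],key=cv2.contourArea);e=cv2.fitEllipse(c);print(e,px2w(C,e[0],.003))
for i in range(3): print(robot.observe()['tcp_pos'])
print(delta([.546,-.0995,.0070],np.radians(90)))"
```

```text
clock: 18.68
tcp_pos: [0.5485, -0.099, 0.0549]
tcp_rot: [0.001, -0.0, 1.0, -0.0]
force: [0.8, -0.8, 0.2]
gripper_width: 0.577
finger_force: 30.0
((342.7200622558594, 81.19491577148438), (39.968788146972656, 43.39738845825195), 30.5219783782959) [[ 0.54858288 -0.10061732  0.003     ]]
[ 0.54849665 -0.09902607  0.05493865]
[ 0.54849665 -0.09902607  0.05493865]
[ 0.54849665 -0.09902607  0.05493865]
(array([ 0.26, -0.05,  4.79]), np.float64(3.235995200379094e-05))
```

```bash
python3 -m pendant '[{"gripper":40,"linear":[0.1,-0.1,2],"twist":0},{"gripper":40,"linear":[0.1,-0.1,3.5],"twist":0},{"gripper":40,"linear":[0.1,-0.1,4.3],"twist":0},{"gripper":40,"linear":[0.1,-0.1,4.6],"twist":0},{"gripper":40,"linear":[0.1,-0.1,4.7],"twist":0}]'
python3 -m pendant '[{"gripper":40,"linear":[0,0,0.05],"twist":0},{"gripper":40,"linear":[0,0,0.05],"twist":0},{"gripper":40,"linear":[0,0,0.05],"twist":0},{"gripper":40,"linear":[0,0,0.05],"twist":0},{"gripper":40,"linear":[0,0,0.05],"twist":0}]'
```

```text
clock: 19.3
tcp_pos: [0.5462, -0.0999, 0.007]
tcp_rot: [-0.001, -0.0, 1.0, -0.0]
force: [-5.4, -1.0, 10.4]
gripper_width: 0.579
finger_force: 36.4
clock: 19.92
tcp_pos: [0.5462, -0.0999, 0.007]
tcp_rot: [-0.0, -0.0, 1.0, -0.001]
force: [-5.8, -1.4, 9.6]
gripper_width: 0.576
finger_force: 35.6
```

```bash
python3 -m pendant '[{"gripper":40,"linear":[0,0,-0.03],"twist":0},{"gripper":75,"linear":[0,0,-0.03],"twist":0},{"gripper":75,"linear":[0,0,-0.03],"twist":0},{"gripper":75,"linear":[0,0,-0.03],"twist":0},{"gripper":85,"linear":[0,0,-0.05],"twist":0}]'
python3 -m pendant '[{"gripper":85,"linear":[0,0,-1],"twist":0},{"gripper":100,"linear":[0,0,-5],"twist":0},{"gripper":100,"linear":[0,0,-11],"twist":0},{"gripper":100,"linear":[0,0,-17],"twist":0},{"gripper":100,"linear":[2,0,-20],"twist":0}]'
python3 snap.py w9; python3 -c "
from h import *
print(delta([.409,.182,.20],np.radians(75)))"
```

```text
clock: 20.55
tcp_pos: [0.5476, -0.1014, 0.0075]
tcp_rot: [0.001, 0.0, 1.0, -0.001]
force: [-0.0, -1.6, 1.6]
gripper_width: 0.819
finger_force: 0.8
clock: 21.18
tcp_pos: [0.5286, -0.0986, 0.2106]
tcp_rot: [0.003, -0.001, 1.0, 0.0]
force: [0.0, -1.9, -0.5]
gripper_width: 0.999
finger_force: 0.0
21.175 [ 0.5286 -0.0986  0.2106] [ 0.98  0.53 -1.21  1.85  0.55  1.15  1.15]
(array([11.74, 28.06,  1.15]), np.float64(0.2640477364814324))
```

View pics/w9.png

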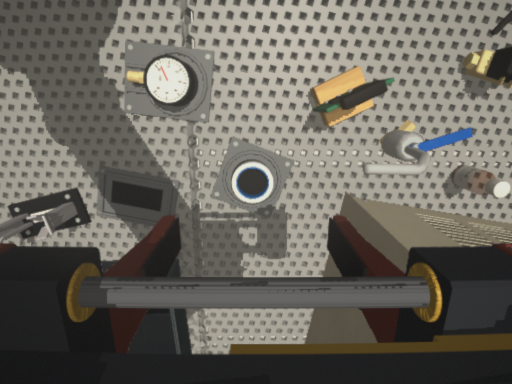

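The roll sits level inside its round rim at (253,182). The gauge is still in its seat, and the vial is standing. I've used my picture views, so from here I rely on numeric measurement.

```bash
python3 -m pendant '[{"gripper":100,"linear":[2.4,5.6,0],"twist":0.05},{"gripper":100,"linear":[4.7,11.2,0],"twist":0.1},{"gripper":100,"linear":[7.1,16.8,0],"twist":0.15},{"gripper":100,"linear":[9.4,22.4,0],"twist":0.2},{"gripper":100,"linear":[11.7,28,1],"twist":0.26}]'
python3 -m pendant '[{"gripper":100,"linear":[0,0,4],"twist":0},{"gripper":100,"linear":[0,0,7],"twist":0},{"gripper":100,"linear":[0,0,8],"twist":0},{"gripper":100,"linear":[0,0,8],"twist":0},{"gripper":100,"linear":[0,0,8],"twist":0}]'
python3 snap.py w10
cat > m10.py <<'E'
from m6 import sel,big; from h import *;import pickle
def ld(n): 
    im=cv2.imread(f'pics/{n}.png'); return im,cv2.cvtColor(im,cv2.COLOR_BGR2HSV),cam('wrist',pickle.load(open(f'pics/{n}.pkl','rb')))
def rect(c,C,z):
    P=px2w(C,c.reshape(-1,2),z)[:,:2]*1000; r=cv2.minAreaRect(P.astype(np.float32)); b=cv2.boxPoints(r); E=[b[1]-b[0],b[2]-b[1]]; L=max(E,key=np.linalg.norm)
    return np.round(r[0],1),np.round(r[1],1),(np.degrees(np.arctan2(L[1],L[0]))%180).round(1)
if __name__=='__main__':
    im,h,C=ld('w10'); 
    for t in(60,75,90):
        m=sel(im.max(2)<t,(190,150,330,280)); c=big(m); print('coil px',cv2.minAreaRect(c),rect(c,C,.054))
    br=sel((h[...,1]>90)&(h[...,0]>15)&(h[...,0]<35)&(im.max(2)>100),(150,120,370,290)); n,l,s,ce=cv2.connectedComponentsWithStats(br); k=1+s[1:,4].argsort()[::-1][:4]; print(s[k].tolist(),px2w(C,ce[k],.018).round(4).tolist())
    m=sel((im.max(2)>110)&(h[...,1]<60),(225,165,290,240)); n,l,s,ce=cv2.connectedComponentsWithStats(m); k=1+s[1:,4].argsort()[::-1][:3]; print('bright',s[k].tolist(),px2w(C,ce[k],.056).round(4).tolist())
    print('pred coil px',w2px(C,[[.409,.182,.054]]))
    im,h,C=ld('w9')
    for t in(40,45,50): print('tvalve',rect(big(sel(im.max(2)<t,(105,172,172,215))),C,.003))
    for t in(45,60,70): print('bar',rect(big(sel(im.max(2)<t,(320,72,396,112))),C,.091))
    im,h,C=ld('w5')
    for t in(40,45,50): print('tvalve w5',rect(big(sel(im.max(2)<t,(345,162,390,232))),C,.003))
E
python3 m10.py | grep -v -e '^ports' -e spool
```

```text
clock: 21.85
tcp_pos: [0.4088, 0.182, 0.1972]
tcp_rot: [0.001, 0.13, 0.991, 0.0]
force: [1.5, 0.2, -0.4]
gripper_width: 0.998
finger_force: 0.0
clock: 22.48
tcp_pos: [0.4103, 0.1804, 0.1177]
tcp_rot: [0.001, 0.13, 0.992, 0.0]
force: [0.9, 0.3, -0.1]
gripper_width: 1.0
finger_force: 0.0
22.475 [0.4103 0.1804 0.1177] [ 0.37  0.47 -1.11  2.13  0.56  0.87  0.23]
tape outer ((311.041015625, 197.421630859375), (25.373483657836914, 31.046287536621094), 131.6702423095703) [0.4915 0.283  0.016 ]
 [0.4159 0.2049 0.014 ]]
valve y deg 74.68813804932766
coil dark ((229.62940979003906, 134.9176483154297), (25.923192977905273, 27.116310119628906), 12.528807640075684) [0.4081 0.1825 0.054 ] [0.4095 0.1812 0.038 ]
boxpts [[0.419, 0.165, 0.054], [0.391, 0.172, 0.054], [0.397, 0.2, 0.054], [0.426, 0.193, 0.054]]
nut [228.87878788 135.81818182] [0.4089 0.1818 0.056 ]
bar ((68.98637390136719, 168.4706268310547), (12.309407234191895, 65.92011260986328), 65.0952377319336) [0.4379 0.0211] [np.float64(0.072), np.float64(0.012)] 112.8
coil px ((254.0, 197.5), (35.0, 34.0), 90.0) (array([408.1, 182.7]), array(
[... 580 characters left out ...]
87 199.07473327]]
tvalve (array([ 570.8, -244.9]), array([49.4, 24.4]), np.float32(78.7))
tvalve (array([ 568.7, -250.9]), array([63.9, 28. ]), np.float32(78.5))
tvalve (array([ 568.7, -250.8]), array([64.8, 29. ]), np.float32(78.7))Traceback (most recent call last):
  File "m10.py", line 16, in <module>
    for t in(45,60,70): print('bar',rect(big(sel(im.max(2)<t,(320,72,396,112))),C,.091))
                                         ~~~^^^^^^^^^^^^^^^^^^^^^^^^^^^^^^^^^^^
  File "m6.py", line 5, in big
    def big(m): return max(cv2.findContours(m,0,1)[0],key=cv2.contourArea)
                       ~~~^^^^^^^^^^^^^^^^^^^^^^^^^^^^^^^^^^^^^^^^^^^^^^^^
ValueError: max() iterable argument is empty
```

```bash
python3 -c "
from h import *
print(delta([.408,.1823,.027],np.radians(75.3)))"
```

```text
(array([0.29, 0.13, 9.07]), np.float64(-0.0037453382301513294))
```

```bash
python3 -m pendant '[{"gripper":100,"linear":[0.2,0.1,3],"twist":0},{"gripper":100,"linear":[0.2,0.1,6],"twist":0},{"gripper":100,"linear":[0.2,0.1,8],"twist":0},{"gripper":100,"linear":[0.2,0.1,9],"twist":0},{"gripper":20,"linear":[0.2,0.1,9],"twist":0}]'
python3 -m pendant '[{"gripper":20,"linear":[0,0,0],"twist":0},{"gripper":20,"linear":[0,0,0],"twist":0},{"gripper":20,"linear":[0,0,0],"twist":0},{"gripper":20,"linear":[0,0,0],"twist":0},{"gripper":20,"linear":[0,0,0],"twist":0}]'
python3 -m pendant '[{"gripper":20,"linear":[0,0,0],"twist":0},{"gripper":20,"linear":[0,0,-1],"twist":0},{"gripper":20,"linear":[0,0,-5],"twist":0},{"gripper":20,"linear":[0,0,-11],"twist":0},{"gripper":20,"linear":[0,0,-17],"twist":0}]'
python3 -c "
from h import *
a=np.radians(75.3-90+3.3); print('coil target', .5688-.004*np.cos(a), -.2508-.004*np.sin(a)); print(delta([.5649,-.250,.20],np.radians(78.6)))"
```

```text
clock: 23.15
tcp_pos: [0.4081, 0.1815, 0.0269]
tcp_rot: [0.0, 0.13, 0.992, 0.0]
force: [-0.0, -0.6, 0.1]
gripper_width: 0.922
finger_force: 0.0
clock: 23.78
tcp_pos: [0.408, 0.1814, 0.0267]
tcp_rot: [0.0, 0.13, 0.992, -0.0]
force: [-0.2, 0.3, 0.4]
gripper_width: 0.353
finger_force: 0.0
clock: 24.4
tcp_pos: [0.4071, 0.1814, 0.1984]
tcp_rot: [-0.001, 0.129, 0.992, -0.0]
force: [1.0, 0.3, -1.1]
gripper_width: 0.337
finger_force: 30.0
coil target 0.5648789153015131 -0.2500093706384835
(array([-26.3 , -37.66,  -0.18]), np.float64(-0.0598321255031391))
```

Run:
```python
from h import *;import pickle
a=np.radians(75.3); x=np.array([np.cos(a-np.pi/2),np.sin(a-np.pi/2)])
for n,nut,ps in(('w2',(384.2,179.2),[(350.8,165.4),(360,168.3)]),('w6',(229,135.8),[(210,126.5),(253.5,138)]),('w7',(23,68),[(137,90),(115,85)])):
    C=cam('wrist',pickle.load(open(f'pics/{n}.pkl','rb')))
    for zn in(.056,.060):
        N=px2w(C,nut,zn)[0][:2]; print(n,zn,N.round(4),[[(1000*(px2w(C,p,z)[0][:2]-N)@x).round(1) for z in(.009,.013)] for p in ps])
```

```text
w2 0.056 [0.4087 0.1769] [[np.float64(0.7), np.float64(1.1)], [np.float64(0.3), np.float64(0.7)]]
w2 0.06 [0.4097 0.1787] [[np.float64(0.3), np.float64(0.7)], [np.float64(-0.2), np.float64(0.2)]]
w6 0.056 [0.4089 0.1819] [[np.float64(-0.0), np.float64(-0.4)], [np.float64(0.1), np.float64(-0.3)]]
w6 0.06 [0.4085 0.1822] [[np.float64(0.4), np.float64(0.0)], [np.float64(0.5), np.float64(0.1)]]
w7 0.056 [0.408  0.1799] [[np.float64(-1.1), np.float64(-1.2)], [np.float64(-0.7), np.float64(-0.8)]]
w7 0.06 [0.4085 0.1829] [[np.float64(-0.8), np.float64(-1.0)], [np.float64(-0.4), np.float64(-0.6)]]
```

The ports' axis is in line with the coil, so the 4 mm offset points to the pin side (world +x). The target above is right. Carrying the valve now.

```bash
python3 -m pendant '[{"gripper":20,"linear":[-3.3,-4.7,0],"twist":0},{"gripper":20,"linear":[-6.6,-9.4,0],"twist":0},{"gripper":20,"linear":[-9.9,-14.1,0],"twist":0},{"gripper":20,"linear":[-13.2,-18.8,0],"twist":0},{"gripper":20,"linear":[-16.5,-23.5,0],"twist":0}]'
python3 -m pendant '[{"gripper":20,"linear":[-3.3,-4.7,0],"twist":-0.02},{"gripper":20,"linear":[-6.6,-9.4,0],"twist":-0.04},{"gripper":20,"linear":[-9.8,-14.1,2],"twist":-0.06},{"gripper":20,"linear":[-9.8,-14.1,5],"twist":-0.06},{"gripper":20,"linear":[-9.8,-14.1,8],"twist":-0.06}]'
python3 -m pendant '[{"gripper":20,"linear":[0,0,2],"twist":0},{"gripper":20,"linear":[0,0,4],"twist":0},{"gripper":20,"linear":[0,0,5],"twist":0},{"gripper":20,"linear":[0,0,5],"twist":0},{"gripper":20,"linear":[0,0,5],"twist":0}]'
python3 snap.py w11; python3 -c "
from h import *
print(delta([.5649,-.250,.0297],np.radians(78.6)))"
```

```text
clock: 25.02
tcp_pos: [0.507, -0.0899, 0.1971]
tcp_rot: [-0.0, 0.129, 0.992, -0.0]
force: [1.0, -0.1, -1.2]
gripper_width: 0.34
finger_force: 30.0
clock: 25.65
tcp_pos: [0.5651, -0.2503, 0.1158]
tcp_rot: [-0.0, 0.101, 0.995, 0.0]
force: [0.9, -0.3, -1.9]
gripper_width: 0.337
finger_force: 30.0
clock: 26.28
tcp_pos: [0.5662, -0.2495, 0.0675]
tcp_rot: [0.001, 0.1, 0.995, -0.0]
force: [0.8, 0.5, -2.5]
gripper_width: 0.339
finger_force: 30.0
26.275 [ 0.5662 -0.2495  0.0675] [ 0.97  0.77 -0.95  1.77  0.74  1.    1.1 ]
(array([ 0.12, -0.07,  3.79]), np.float64(-0.0008144378531853569))
```

```bash
python3 -m pendant '[{"gripper":20,"linear":[0.1,0,1.5],"twist":0},{"gripper":20,"linear":[0.1,0,2.8],"twist":0},{"gripper":20,"linear":[0.1,0,3.4],"twist":0},{"gripper":20,"linear":[0.1,0,3.6],"twist":0},{"gripper":20,"linear":[0.1,0,3.65],"twist":0}]'
python3 -m pendant '[{"gripper":20,"linear":[0,0,0.05],"twist":0},{"gripper":20,"linear":[0,0,0.1],"twist":0},{"gripper":20,"linear":[0,0,0.1],"twist":0},{"gripper":20,"linear":[0,0,0.1],"twist":0},{"gripper":20,"linear":[0,0,0.1],"twist":0}]'
```

```text
clock: 26.95
tcp_pos: [0.5647, -0.2492, 0.0302]
tcp_rot: [0.0, 0.1, 0.995, 0.0]
force: [0.1, 1.5, -2.8]
gripper_width: 0.341
finger_force: 30.0
clock: 27.58
tcp_pos: [0.5649, -0.2494, 0.0297]
tcp_rot: [0.0, 0.1, 0.995, -0.0]
force: [-2.1, -0.0, 5.9]
gripper_width: 0.339
finger_force: 30.0
```

```bash
python3 -m pendant '[{"gripper":20,"linear":[0,0,-0.05],"twist":0},{"gripper":60,"linear":[0,0,-0.05],"twist":0},{"gripper":60,"linear":[0,0,-0.05],"twist":0},{"gripper":60,"linear":[0,0,-0.05],"twist":0},{"gripper":60,"linear":[0,0,-0.05],"twist":0}]'
python3 -m pendant '[{"gripper":60,"linear":[0,0,-2],"twist":0},{"gripper":60,"linear":[0,0,-7],"twist":0},{"gripper":60,"linear":[0,0,-13],"twist":0},{"gripper":60,"linear":[0,0,-19],"twist":0},{"gripper":60,"linear":[0,0,-22],"twist":0}]'
python3 snap.py w12; python3 -c "
from h import *
print(delta([.41,-.05,.25],np.radians(23)))"
```

```text
clock: 28.2
tcp_pos: [0.5645, -0.2493, 0.0296]
tcp_rot: [-0.0, 0.1, 0.995, 0.0]
force: [0.7, -0.4, 0.5]
gripper_width: 0.599
finger_force: 0.0
clock: 28.82
tcp_pos: [0.5659, -0.2486, 0.255]
tcp_rot: [0.003, 0.099, 0.995, -0.001]
force: [0.6, 1.0, -0.1]
gripper_width: 0.597
finger_force: 0.0
28.825 [ 0.5659 -0.2486  0.255 ] [ 1.07  0.58 -1.1   1.61  0.54  1.28  1.25]
(array([19.35, 16.37,  0.59]), np.float64(0.9702089957253565))
```

```bash
python3 -m pendant '[{"gripper":60,"linear":[4,3.3,0],"twist":0.18},{"gripper":60,"linear":[8,6.6,0],"twist":0.36},{"gripper":60,"linear":[12,10,0],"twist":0.54},{"gripper":60,"linear":[16,13.3,0],"twist":0.72},{"gripper":60,"linear":[19.3,16.4,0],"twist":0.9}]'
python3 -m pendant '[{"gripper":50,"linear":[0,0,0],"twist":0.07},{"gripper":50,"linear":[0,0,0],"twist":0.07},{"gripper":50,"linear":[0,0,0],"twist":0.07},{"gripper":50,"linear":[0,0,0],"twist":0.07},{"gripper":50,"linear":[0,0,0],"twist":0.07}]'
python3 snap.py w13; python3 - <<'E' | grep -v -e '^ports' -e spool
from m10 import *
def tryr(name,im,C,roi,z,ts):
    for t in ts:
        try: c=big(sel(im.max(2)<t,roi)); print(name,t,cv2.boundingRect(c),*rect(c,C,z))
        except Exception as e: print(name,t,'none')
im,h,C=ld('w12'); print('guide px',w2px(C,[[.594,-.371,.006]])); tryr('guides',im,C,(90,130,225,250),.006,(40,50,60,70))
im,h,C=ld('w13'); p=w2px(C,[[.446,.0,.091]])[0]; print('bar px',p)
u,v=p.astype(int); tryr('bar',im,C,(max(u-60,0),max(v-60,0),u+60,v+60),.091,(45,60,75))
wood=(h[...,0]>8)&(h[...,0]<25)&(h[...,1]>90)&(im.max(2)>120)
for n in('w13','w9','w1'):
    im,h,C=ld(n); wood=(h[...,0]>8)&(h[...,0]<25)&(h[...,1]>80)&(im.max(2)>150)
    p=w2px(C,[[.446,.0,.025]])[0].astype(int); m=sel(wood,(max(p[0]-70,0),max(p[1]-70,0),p[0]+70,p[1]+70)); q=cv2.convexHull(np.argwhere(cv2.morphologyEx(m,cv2.MORPH_OPEN,np.ones((3,3))))[:,::-1].astype(np.int32)); print('wood',n,*rect(q,C,.025))
im,h,C=ld('w9'); tryr('bar9',im,C,(335,70,392,115),.091,(50,60,70,80))
E
```

```text
clock: 29.5
tcp_pos: [0.4066, -0.0484, 0.2501]
tcp_rot: [0.0, 0.525, 0.851, -0.001]
force: [0.0, 0.5, 0.5]
gripper_width: 0.597
finger_force: 0.0
clock: 30.12
tcp_pos: [0.408, -0.0504, 0.2495]
tcp_rot: [-0.0, 0.552, 0.834, 0.0]
force: [-0.1, 0.2, -0.0]
gripper_width: 0.505
finger_force: 0.0
30.125 [ 0.408  -0.0504  0.2495] [ 1.08  0.11 -1.14  2.06  0.11  1.04  0.29]
tape outer ((311.041015625, 197.421630859375), (25.373483657836914, 31.046287536621094), 131.6702423095703) [0.4906 0.2816 0.016 ]
 [0.4151 0.2035 0.014 ]]
valve y deg 74.69327939188392
coil dark ((229.62940979003906, 134.9176483154297), (25.923192977905273, 27.116310119628906), 12.528807640075684) [0.4073 0.1811 0.054 ] [0.4087 0.1798 0.038 ]
boxpts [[0.419, 0.164, 0.054], [0.39, 0.171, 0.054], [0.396, 0.198, 0.054], [0.425, 0.192, 0.054]]
nut [228.87878788 135.81818182] [0.4081 0.1804 0.056 ]
bar ((68.98637390136719, 168.4706268310547), (12.309407234191895, 65.92011260986328), 65.0952377319336) [0.4372 0.0197] [np.float64(0.072), np.float64(0.012)] 112.8
guide px [[175.07424063 195.71561694]]
guides 40 (194, 223, 16, 27) [ 663.6 -349.7] [23.4 42.8] 168.8
guides 50 (155, 167, 56, 32) [ 588.9 -358.9] [47.3 70.5] 103.8
guides 60 (138, 167, 73, 36) [ 592.1 -372.4] [48.7 99.5] 103.7
guides 70 (137, 166, 75, 38) [ 592.2 -372.8] [ 49.8 100.9] 103.5
bar px [303.74491507 147.61493843]
bar 45 none
bar 60 none
bar 75 (294, 122, 16, 41) [441.3   4.5] [15.4 43.5] 117.0
wood w13 [460.3  24.5] [113.2  67.6] 49.4
wood w9 [444.3  27.1] [116.8  66. ] 86.7
wood w1 [448.3  27.6] [115.8  63.1] 88.3
bar9 50 none
bar9 60 (337, 81, 45, 28) [439.9  -2.9] [12.1 41.7] 128.6
bar9 70 (335, 80, 52, 29) [443.6  -0.7] [13.9 48. ] 114.3
bar9 80 (335, 80, 52, 29) [443.5  -0.7] [14.3 48.1] 114.5
```

```bash
sed -i '/^if/,$!b' m6.py; python3 - <<'E' | grep '#'
from m10 import *
for n,roi in(('w13',(265,90,345,190)),('w9',(305,60,405,135))):
    im,h,C=ld(n); p=w2px(C,[[.444,.0,.03]])[0].astype(int); print('#',n,p)
    for t in(65,70,80,90):
        c=big(sel(im.max(2)<t,roi)) if (sel(im.max(2)<t,roi)).any() else None
        if c is not None: print('# bar',t,cv2.boundingRect(c),cv2.contourArea(c),*rect(c,C,.091))
    wood=(h[...,0]>8)&(h[...,0]<22)&(h[...,1]>110)
    m=sel(wood,(p[0]-60,p[1]-60,p[0]+60,p[1]+60)); nn,l,s,ce=cv2.connectedComponentsWithStats(m); k=[i for i in 1+s[1:,4].argsort()[::-1][:4] if s[i,4]>60]; print('# wood comps',s[k].tolist())
    q=cv2.convexHull(np.argwhere(np.isin(l,k[:2]))[:,::-1].astype(np.int32)); print('# wood',*rect(q,C,.025))
    g=sel((h[...,0]>45)&(h[...,0]<95)&(h[...,1]>70),(p[0]-60,p[1]-60,p[0]+60,p[1]+60)); q=np.argwhere(g)[:,::-1].astype(np.int32); print('# green',len(q),q.min(0) if len(q) else 0,q.max(0) if len(q) else 0)
    u0,v0,u1,v1=roi
    for r in range(v0,v1,6): print('#',r,im.max(2)[r,u0:u1:3])
    if n=='w13': print('# tool',robot.observe()['tcp_rot'])
E
```

```text
# w13 [294 140]
# bar 65 (295, 123, 7, 39) 59.0 [437.2   2.2] [ 5.9 41.1] 118.3
# bar 70 (295, 123, 15, 39) 445.5 [441.2   4.4] [15.2 41.7] 117.5
# bar 80 (294, 111, 16, 56) 582.0 [439.9   7.8] [16.  59.3] 116.8
# bar 90 (293, 111, 18, 58) 622.5 [440.4   6.7] [17.6 61.6] 116.2
# wood comps [[277, 116, 17, 43, 381], [305, 115, 10, 43, 151]]
# wood [444.2   5.2] [47.4 54.9] 115.7
# green 65 [301 110] [304 170]
# 90 [158 201 200  96 108 190 196 113 139 190 197 164 144 194 195 194 155 194
# 96 [184 200 200 200 199 199 198 198 197 197 139 194 196 192 102 163 194 173
# 102 [201 127 109 153 199 135 137 170 198 191 141 192 196 194 171 194 194 193
# 108 [200 199 199 200 190 200 198 198 151 184 193 191 102 131 194 182 108 123
# 114 [ 99 133 199 178 131 151 187 184 146 144  77  79 140 146 194 208 210 193
# 120 [199 199 196 193 140 232 237 236 241 237  79  78 138 123 232 241 240 190
# 126 [186 197 150 147 136 231 237 237 241 238  65  63  72  71  69 209 240 154
# 132 [198 151 197 197 136 229 237 236 241 212  93  63  72  71  70 156 240 147
# 138 [194 143 194 197 144 229 236 240 241 238  73  63  70
[... 1452 characters left out ...]
44 117 187 188 163 152 213 214 216 221 223 222 223 226 230 230 230 230
# 90 [187 183 100 121 215 223 225 230 231 231 230 230 231 230 196 173  60  57
# 96 [179 113  95  87 183 231 231 231 231 230 198  94  58  54  56  64  67  65
# 102 [161 165 109 106  94 211 201 145  53  55  61  63  52  58  64  62  62  60
# 108 [133 133 172  75  71  72  72  81 131 128 120 127 111  55  60  94 142 229
# 114 [181 171 100 108 109  94  89 133 142 143 145 145 146 148 152 227 223 137
# 120 [159 100  94  93 109 107  94 105 146 150 180 227 212 154 168 128 102 175
# 126 [ 99 108 109 108  96 104 109 105 129 133 177 177 173 154 174 176 174 147
# 132 [126 176 179 144 138 122 178 176 142 114 176 177 148 121 155 176 168 134
```

Run:
```python
from h import *;import pickle
C=cam('wrist',pickle.load(open('pics/w13.pkl','rb')))
print(px2w(C,[(304.8,142.5)],.091),px2w(C,[(302.8,140.3)],.077),px2w(C,[(302.8,110),(302.8,170.5)],.077))
C9=cam('wrist',pickle.load(open('pics/w9.pkl','rb'))); print(px2w(C9,[(326,111),(393,78)],.077).mean(0))
for p in((.4435,.0035),): print(delta([*p,.13],np.radians(25.5)))
```

```text
[[0.44467075 0.0054563  0.091     ]] [[0.4443726  0.00631603 0.077     ]] [[ 0.43015999  0.03630984  0.077     ]
 [ 0.45929867 -0.02508969  0.077     ]]
[0.4432028  0.00306082 0.077     ]
(array([ 3.56,  5.37, 11.96]), np.float64(-0.0440095196163528))
```

```bash
python3 -m pendant '[{"gripper":45,"linear":[1.2,1.8,3],"twist":-0.02},{"gripper":45,"linear":[2.4,3.6,6],"twist":-0.04},{"gripper":45,"linear":[3.65,5.5,9],"twist":-0.04},{"gripper":45,"linear":[3.65,5.5,11],"twist":-0.04},{"gripper":45,"linear":[3.65,5.5,12],"twist":-0.04}]'
python3 -m pendant '[{"gripper":45,"linear":[0,0,0],"twist":0},{"gripper":45,"linear":[0,0,0],"twist":0},{"gripper":45,"linear":[0,0,0.5],"twist":0},{"gripper":45,"linear":[0,0,0.5],"twist":0},{"gripper":45,"linear":[0,0,0.5],"twist":0}]'
python3 snap.py w14
python3 - <<'E'
from m10 import *
C9=ld('w9')[2]; print('#spout',px2w(C9,[(365,168),(425,168)],.135),px2w(C9,[(405,145)],.07))
im,h,C=ld('w14'); p=w2px(C,[[.4442,.0048,.091]])[0]; print('#pred',p)
for t in(60,70,80):
    m=sel(im.max(2)<t,(200,int(p[1])-70,310,int(p[1])+60))
    if m.any(): c=big(m); print('#bar',t,cv2.boundingRect(c),*rect(c,C,.091))
g=sel((h[...,0]>45)&(h[...,0]<95)&(h[...,1]>70),(200,90,310,290)); q=np.argwhere(g)[:,::-1]; print('#green',len(q),q.min(0),q.max(0))
for r in range(int(p[1])-70,int(p[1])+60,8): print('#',r,im.max(2)[r,215:300:4])
print('#',delta([.4442,.0048,.072],np.radians(25.3)))
E
```

```text
clock: 30.8
tcp_pos: [0.4438, 0.0051, 0.1285]
tcp_rot: [-0.001, 0.535, 0.845, -0.0]
force: [-0.7, -0.0, 0.2]
gripper_width: 0.452
finger_force: 0.0
clock: 31.42
tcp_pos: [0.4444, 0.0047, 0.1248]
tcp_rot: [0.0, 0.535, 0.845, -0.0]
force: [-0.7, -0.8, -1.0]
gripper_width: 0.45
finger_force: 0.0
31.425 [0.4444 0.0047 0.1248] [ 0.71  0.41 -1.02  2.13  0.47  0.85 -0.15]
tape outer ((311.041015625, 197.421630859375), (25.373483657836914, 31.046287536621094), 131.6702423095703) [0.4906 0.2817 0.016 ]
spool ((305.6374816894531, 200.56675720214844), (28.94137191772461, 30.895221710205078), 66.1954574584961) [0.4949 0.2749 0.016 ]
ports [135 124] [[0.4022 0.1565 0.014 ]
 [0.4151 0.2036 0.014 ]]
valve y deg 74.69290996678626
coil dark ((229.62940979003906, 134.9176483154297), (25.923192977905273, 27.116310119628906), 12.528807640075684) [0.4074 0.1812 0.054 ] [0.4088 0.1799 0.038 ]
boxpts [[0.419, 0.164, 0.054], [0.39, 0.171, 0.054], [0.396, 0.198, 0.054], [0.425, 0.192, 0.054]]
nut [228.87878788 135.81818182] [0.4082 0.1805 0.056 ]
bar ((68.98637390136719, 168.4706268310547), (12.3094072341918
[... 1485 characters left out ...]
 43  42  94 105 105 104 105 104
  80  44  73  74]
# 232 [ 43  45  87  96 106 105  86  89  42  41  40  40  98  97  86  90 103 102
  57  36  50  67]
# 240 [ 40  41 106 106 106 106 105 105  61  45  39  43  96 102 103 103  87 109
  58  33  34  58]
# 248 [ 36  37  97 105  92  86 104 105  98 107  76 104 100 100 103 103 102 102
  51  33  32  34]
# 256 [ 36 121 104  85 103 105  99  84  99 104  88  85  96 102  85  87 102 101
  85  30  33  30]
# 264 [ 32 174 156 103 103 104 103 104 163 172 176 173 172 146 172 114 105 126
  84  36  27  28]
# 272 [115 113 127 173 175 116 143 175 175 122 173 175 175 150 173 154  72  75
  75  73  28  28]
# (array([ 0.01, -0.02,  5.28]), np.float64(-0.0007082986277584524))
```

```bash
python3 -m pendant '[{"gripper":45,"linear":[0.1,0,2],"twist":0},{"gripper":45,"linear":[0.1,0,4],"twist":0},{"gripper":45,"linear":[0.1,0,5.2],"twist":0},{"gripper":45,"linear":[0.1,0,5.2],"twist":0},{"gripper":0,"linear":[0.1,0,5.2],"twist":0}]'
python3 -m pendant '[{"gripper":0,"linear":[0,0,0],"twist":0},{"gripper":0,"linear":[0,0,0],"twist":0},{"gripper":0,"linear":[0,0,0],"twist":0},{"gripper":0,"linear":[0,0,0],"twist":0},{"gripper":0,"linear":[0,0,0],"twist":0}]'
```

```text
clock: 32.1
tcp_pos: [0.4443, 0.0059, 0.0732]
tcp_rot: [0.0, 0.535, 0.845, 0.0]
force: [-1.1, 0.3, 0.2]
gripper_width: 0.371
finger_force: 0.0
clock: 32.72
tcp_pos: [0.4443, 0.0057, 0.073]
tcp_rot: [0.0, 0.535, 0.845, 0.0]
force: [-0.2, -0.6, 5.7]
gripper_width: 0.132
finger_force: 30.0
```

```bash
python3 -m pendant '[{"gripper":0,"linear":[0,0,-1],"twist":0},{"gripper":0,"linear":[0,0,-2.5],"twist":0},{"gripper":0,"linear":[0,0,-5],"twist":0},{"gripper":0,"linear":[0,0,-9],"twist":0},{"gripper":0,"linear":[0,0,-13],"twist":0}]'
python3 snap.py w15; python3 -c "
from h import *
print(delta([.5932,-.372,.20],np.radians(14)))"
```

```text
clock: 33.35
tcp_pos: [0.4435, 0.006, 0.2044]
tcp_rot: [-0.0, 0.535, 0.845, 0.0]
force: [0.3, -0.8, -1.4]
gripper_width: 0.135
finger_force: 30.0
33.35 [0.4435 0.006  0.2044] [ 0.84  0.28 -1.13  2.05  0.31  0.99 -0.  ]
(array([-40.55,  -2.96,   0.99]), np.float64(0.19812440855815594))
```

```bash
python3 -m pendant '[{"gripper":0,"linear":[-5,-0.4,0],"twist":0},{"gripper":0,"linear":[-10.5,-0.9,0],"twist":0},{"gripper":0,"linear":[-16,-1.4,0],"twist":0},{"gripper":0,"linear":[-21.5,-1.9,0],"twist":0},{"gripper":0,"linear":[-27,-2.4,0],"twist":0}]'
python3 -m pendant '[{"gripper":0,"linear":[-5,-0.4,0],"twist":0.05},{"gripper":0,"linear":[-10,-0.9,0],"twist":0.1},{"gripper":0,"linear":[-15,-1.4,0],"twist":0.15},{"gripper":0,"linear":[-19,-1.8,0],"twist":0.2},{"gripper":0,"linear":[-21.4,-1.9,0],"twist":0.2}]'
python3 -m pendant '[{"gripper":0,"linear":[0,0,0],"twist":0},{"gripper":0,"linear":[0,0,0],"twist":0},{"gripper":0,"linear":[0,0,0],"twist":0},{"gripper":0,"linear":[0,0,0],"twist":0},{"gripper":0,"linear":[0,0,0],"twist":0}]'
python3 snap.py w16; python3 - <<'E' | grep '#'
from m10 import *
im,h,C=ld('w16'); p=w2px(C,[[.5932,-.372,.006]])[0]; print('#pred',p); u,v=p.astype(int)
for t in(50,60,70,80):
    m=sel(im.max(2)<t,(u-70,max(v-80,0),u+70,v+80)); 
    if m.any(): c=big(m); print('#base',t,cv2.boundingRect(c),*rect(c,C,.006))
for r in range(max(v-70,0),v+70,7): print('#',r,' '.join('%3d'%x for x in im.max(2)[r,u-50:u+50:3]))
E
```

```text
clock: 34.02
tcp_pos: [0.5377, -0.2504, 0.2034]
tcp_rot: [0.0, 0.535, 0.845, 0.0]
force: [0.5, 1.1, -0.3]
gripper_width: 0.133
finger_force: 30.0
clock: 34.65
tcp_pos: [0.6112, -0.4529, 0.2028]
tcp_rot: [-0.0, 0.618, 0.786, 0.0]
force: [-0.0, 0.7, -0.1]
gripper_width: 0.135
finger_force: 30.0
clock: 35.28
tcp_pos: [0.6116, -0.45, 0.2029]
tcp_rot: [0.0, 0.617, 0.787, -0.0]
force: [-0.2, -0.2, -0.8]
gripper_width: 0.133
finger_force: 30.0
35.275 [ 0.6116 -0.45    0.2029] [ 1.    0.76 -0.8   1.3   0.54  1.3   0.45]
#pred [254.44513218 101.7049691 ]
#base 60 (299, 142, 13, 24) [ 667.4 -416.2] [11.4 28.7] 96.6
#base 70 (298, 110, 26, 71) [ 669.4 -405.9] [17.7 87.7] 93.7
#base 80 (249, 62, 28, 84) [ 603.6 -373.3] [31.1 94.3] 104.9
# 31 234 145 104 127 232 233 233 204 232 232 232 226 142 177 179 178 154 130 163 162 172 174 172 109 174 220 227 221 166 226 226 217 103 127
# 38 234 234 234 234 234 198 181 230 233 191 105 135 229 233 232 228 212 162 178 178 174 178 177 174 105 224 227 207 159 218 226 226 226 225
# 45 201 106 121 228 234 222 154 230 234 233 233 233 233 216 125 219 232 213 107 14
[... 1764 characters left out ...]
 228 224 106 148 224 228 210 165 227 192  78 220 192 158 155 120 110 114 200 203 213 181  63 129 193 221 185 219 222 219 145 152 219
# 143 135 199 225 228 228 228 185 188 225 226 125  73  76 111 214 215 216 216 216 216 214 133  66  60 118 138 139 150 213 222 223 222 214  59
# 150 138 133 109 113 136 139 190 186 226 225 225 225 225 216 219 221 226 226 221 215 216 171 138 137 138 176 184 221 222 161 154 169  72  54
# 157 138 137 138 138 138 112 102 132 138 122 114 146 222 224 222 223 223 170 218 222 221 130 162 213 222 221 180 221 221 221 222 178  57  54
# 164 138 115 113 137 138 138 135 138 137 128 137 137 121 110 110 135  96  95 195 222 222 222 222 221 173 150 144 175 156 150 207  78  65  62
```

```bash
python3 - <<'E' | grep '#'
from m10 import *
im,h,C=ld('w16'); g=im.max(2)
for u in(236,237,238,271,272,273): print('#',u,g[48:64,u],g[138:154,u])
for v in(67,70,73,126,129,132,135): print('#row',v,g[v,244:268])
for v in(85,100,115,122): print('#base row',v,g[v,228:242],g[v,268:284])
S=robot.observe();M=rot(S['tcp_rot'])
def tl(px,z): return (M.T@(px2w(C,px,z)[0]-S['tcp_pos'])*100).round(2)
print('# base centre in tool cm',tl((255.2,101.7),.006), 'slot top,bottom', tl((255,70),.04),tl((255,132),.04))
im,h,C2=ld('w16'); print('#bar region'); 
for v in range(190,290,6): print('#',v,g[v,225:285:3])
E
```

```text
# 236 [234 232 218 184 194 219 228 229 189 120  93  91  91  91  90  90] [ 78  77  77  75  74  74  76  90 160 214 224 225 225 225 219 182]
# 237 [233 233 231 226 227 232 233 231 189 120  93  91  90  91  90  90] [ 74  74  74  74  74  73  74  85 151 209 224 225 225 225 224 211]
# 238 [233 233 233 233 233 234 234 231 190 120  93  93  93  94  94  94] [ 78  75  74  75  74  74  73  82 142 205 224 225 226 225 225 222]
# 271 [227 228 216 168 123 114 117 129 109  87  89 111 118 118 118 118] [ 85  79  78  73  64  60  60  64  98 124 134 137 138 137 137 140]
# 272 [229 229 226 205 150 119 131 148 120  88  82  82  82  81  81  81] [ 62  61  61  61  59  60  58  63  94 118 130 137 138 138 137 138]
# 273 [229 229 229 224 183 133 143 160 125  89  82  81  80  80  80  80] [ 61  60  60  60  59  60  59  64  92 112 123 133 137 137 138 144]
#row 67 [158 158 158 157 157 155 150 117 109 109 109 109 109 110 114 155 193 200
#row 70 [154 152 152 152 151 151 146 106  77  69  70  69  69  70  87 151 194 201
#row 73 [122 127 135 143 149 150 149 108  75  69  67  69  68  69  87 147 193 197
#row 126 [ 76  76  77  92 123
[... 1550 characters left out ...]
  44  43  43  42  41  42  39  45  76  76  76
# 238 [80 80 79 79 79 48 42 44 42 43 42 41 41 37 41 75 75 76 76 75]
# 244 [79 79 78 78 76 45 40 41 42 42 41 39 38 36 39 70 75 75 75 75]
# 250 [51 60 78 77 64 43 41 42 41 41 40 39 39 38 38 56 75 75 61 45]
# 256 [50 53 78 76 50 41 39 40 41 39 40 39 39 36 36 43 75 75 55 44]
# 262 [46 54 77 77 45 39 38 40 39 38 38 38 37 38 36 38 73 74 54 43]
# 268 [116 111  84  75  44  38  50  39  38  39  36  37  38  72  37  41  71  85
# 274 [142 110  87  69  50  37  93  37  37  37  37  37  37  81  36  47  67  85
# 280 [136  97  63  63  64  63  64  63  64  63  73  76  76  63  63  66  76  76
# 286 [151  85  72  70  69  70  70  70  70  72  94  97  98  97  98  98  98  97
```

```bash
python3 - <<'E' | grep '#'
from m10 import *
im,h,C=ld('w16'); g=im.max(2)
S=robot.observe();M=rot(S['tcp_rot'])
def tl(px,z): return (M.T@(px2w(C,px,z)[0]-S['tcp_pos'])*1000).round(1)
print('#base ends',tl((255,57),.006),tl((255,146.3),.006)); print('#bar end',tl((253.5,206.5),.205),tl((253.5,206.5),.221))
for v in(186,192,198,203,205,206,207,208,212,218,224,232,240): print('#',v,' '.join(map(str,g[v,238:272])))
gr=sel((h[...,0]>45)&(h[...,0]<95)&(h[...,1]>70),(235,90,275,215)); q=np.argwhere(gr); print('#green',len(q),q.min(0) if len(q) else '',q.max(0) if len(q) else '')
for z in(.205,.221): print('#bar y',z,tl((253.6,220),z))
E
```

```text
#base ends [129.2   1.4 196.8] [ 28.1   1.6 196.8]
#bar end [18.6 -0.3 -2.2] [ 24.   -0.3 -18.2]
# 186 116 124 133 135 136 136 136 135 124 113 111 111 135 161 166 166 165 163 146 113 128 135 135 135 131 127 132 134 135 135 135 135 134 134
# 192 118 117 131 135 136 136 136 133 112 69 51 60 113 157 167 167 167 164 146 102 98 106 109 113 119 127 133 135 135 133 123 117 113 113
# 198 135 135 136 136 135 123 112 109 74 51 48 58 111 155 165 165 164 163 145 112 125 129 126 130 134 134 135 134 134 132 133 134 134 135
# 203 134 135 136 135 135 134 134 130 84 55 49 51 73 95 101 101 101 101 97 101 124 132 134 134 134 135 130 116 112 110 111 108 108 114
# 205 136 136 136 136 134 128 113 105 70 51 45 48 58 71 75 75 76 74 72 72 79 85 92 96 101 117 131 131 127 122 117 112 117 129
# 206 136 136 136 134 122 110 81 69 53 46 45 44 46 48 48 47 48 49 47 47 49 50 51 54 63 94 127 133 133 130 127 123 128 132
# 207 136 136 133 122 108 93 62 48 44 45 44 43 44 43 45 43 44 44 44 44 43 43 43 44 46 73 122 132 134 134 133 131 133 134
# 208 136 135 124 111 103 79 53 45 44 44 44 44 45 44 44 44 43 43 43 43 43 43 43 42 44 56 103 128 133 134 134 134 134 134
# 212 136 136 134 131 107 64 45 45 45 46 44 45 44 43 43 43 44 44 43 43 42 42 42 41 42 42 55 101 112 118 125 131 134 133
# 218 80 80 79 88 61 47 46 46 47 47 47 46 44 45 45 46 45 45 45 45 44 44 43 44 43 43 43 54 77 78 77 76 77 77
# 224 80 78 68 52 46 46 46 45 46 46 45 45 45 44 44 43 45 45 42 43 43 43 44 44 43 42 40 41 46 63 75 78 77 77
# 232 75 65 52 47 46 43 44 44 44 43 43 43 44 43 43 43 43 42 43 43 41 42 43 42 41 41 39 41 41 45 62 72 76 77
# 240 69 51 46 45 43 41 43 43 44 43 42 43 42 43 43 42 42 41 41 41 41 41 41 39 40 40 37 39 39 41 43 63 74 76
#green 239 [161 250] [205 256]
#bar y 0.205 [10.3 -0.2 -2.2]
#bar y 0.221 [ 16.6  -0.3 -18.2]
```

```bash
python3 - <<'E' | grep '#'
from m10 import *
im,h,C=ld('w16')
S=robot.observe();M=rot(S['tcp_rot'])
def tl(px,z): return (M.T@(px2w(C,px,z)[0]-S['tcp_pos'])*1000).round(1)
for v in(159.5,160.5,161.5): print('#board bottom end',v,tl((253.5,v),.135))
for v in range(150,192,3): print('#',v,' '.join(map(str,im[v,253])),' '.join(map(str,h[v,247:260,1])))
E
```

```text
#board bottom end 159.5 [33.8 -0.3 67.8]
#board bottom end 160.5 [33.  -0.3 67.8]
#board bottom end 161.5 [32.2 -0.3 67.8]
# 150 214 221 226 17 17 17 16 15 14 14 15 15 15 15 17 19
# 153 208 219 223 24 25 23 24 18 17 17 17 17 17 16 17 18
# 156 206 219 223 23 25 20 19 19 18 19 20 24 21 20 19 19
# 159 148 163 161 17 17 17 20 22 22 23 27 33 22 25 23 25
# 162 73 94 66 22 23 22 23 33 66 76 72 67 30 24 24 26
# 165 73 93 65 22 23 21 19 47 74 77 75 68 29 23 25 21
# 168 73 93 65 24 24 24 21 50 76 77 75 69 37 20 24 24
# 171 72 93 64 24 24 25 24 51 76 80 77 78 45 20 24 24
# 174 72 93 64 24 25 23 32 69 79 80 78 78 50 22 23 24
# 177 72 93 64 23 25 23 31 67 81 80 78 78 60 27 23 25
# 180 72 94 63 23 23 19 39 79 88 84 82 83 65 27 24 25
# 183 120 166 93 23 22 22 76 105 111 112 111 111 105 41 20 22
# 186 120 166 95 25 23 23 72 106 111 109 108 110 103 41 24 25
# 189 120 167 94 22 19 37 95 110 111 111 111 112 105 41 22 25
```

```bash
python3 -m pendant '[{"gripper":0,"linear":[3,0.1,0],"twist":0},{"gripper":0,"linear":[6,0.2,0],"twist":0},{"gripper":0,"linear":[8,0.2,2],"twist":0},{"gripper":0,"linear":[8,0.2,4],"twist":0},{"gripper":0,"linear":[8,0.2,5.5],"twist":0}]'
python3 -m pendant '[{"gripper":0,"linear":[0,0,0],"twist":0},{"gripper":0,"linear":[0,0,0],"twist":0},{"gripper":0,"linear":[0,0,0],"twist":0},{"gripper":0,"linear":[0,0,0],"twist":0},{"gripper":0,"linear":[0,0,0],"twist":0}]'
python3 snap.py w17; python3 - <<'E' | grep '#'
from m10 import *
import pickle
st=pickle.load(open('pics/w16.pkl','rb')); M=rot(st['tcp_rot']); t=st['tcp_pos']+M@np.array([.0802,.00175,0]); print('#goal',t, delta([t[0],t[1],.074],None))
im,h,C=ld('w17'); g=im.max(2); p=w2px(C,[[.593,-.372,.071]]);print('#',p)
for v in range(100,210,8): print('#',v,' '.join('%3d'%x for x in g[v,230:278:2]))
E
```

```text
clock: 35.95
tcp_pos: [0.5939, -0.3735, 0.146]
tcp_rot: [-0.0, 0.617, 0.787, -0.0]
force: [-0.2, -0.6, -1.3]
gripper_width: 0.129
finger_force: 30.0
clock: 36.58
tcp_pos: [0.5946, -0.3722, 0.148]
tcp_rot: [0.0, 0.617, 0.787, 0.0]
force: [0.7, 0.4, -0.1]
gripper_width: 0.133
finger_force: 30.0
36.575 [ 0.5946 -0.3722  0.148 ] [ 0.99  0.72 -0.81  1.51  0.56  1.15  0.31]
#goal [ 0.59409739 -0.37172648  0.20289672] (array([ 0.06, -0.03,  7.39]), None)
# [[252.11933344 196.42014935]]
# 100 182 184 184 182 182 179 157 150 168 176 165 157 170 179 179 178 178 178 178 177 166 183 154 171
# 108 109 121 136 208 233 233 230 187 163 176 180 180 180 178 159 147 160 172 169 180 162 169 177 164
# 116 232 231 233 233 232 230 210 229 232 231 231 231 193 111 130 154 160 174 177 178 177 166 174 201
# 124 141 192 231 232 229 191 149 162 217 231 231 231 231 231 230 230 229 229 228 155 158 217 227 228
# 132  95  92  92  87  92  92  91  86  91  91  91  81  80  80  80  81  83  84  82  80  80  80  83  87
# 140  84  84  85  87  85  84  84  85  92  92  92  91  91  91  91  91  85  85  85  83  86  79  79  79
# 148  88  83  90 125 118 153 152 151 150 151 151 151 151 150 151 151 151 150 137  82  87  72  72  72
# 156  91  80 114 241 173 165 164 163 161 121  70  68  68  73 194 211 213 214 213 240 216  72  67  70
# 164  99  79  98 236 187 160 158 157 142 243 242 105  98 132 184 121 132 138 150 242 207  69  64  72
# 172 111  76  77  77  77  76  76  75  98 246 238 104  97 139 247  97  73  74  73  72  71  63  63  75
# 180  87  74  73  73  73  73  73  72  94 246 197 102 103 123 246  93  71  71  71  70  63  60  60  72
# 188  93  69  69  69  65  68  68  69  79 175 162 171 170 161 245  90  68  68  67  66  58  57  56  79
# 196  81  56  55  56  55  54  55  55  53  52 115 168 167 152 182  67  54  54  54  54  55  53  53  73
# 204  99  53  52  53  53  51  51  55  64  56 112 162 163 142 100 103  65  51  51  50  51  50  49  79
```

```bash
python3 -m pendant '[{"gripper":0,"linear":[0,0,0.7],"twist":0},{"gripper":0,"linear":[0,0,1.4],"twist":0},{"gripper":0,"linear":[0,0,2.1],"twist":0},{"gripper":0,"linear":[0,0,2.7],"twist":0},{"gripper":0,"linear":[0,0,3],"twist":0}]'
python3 -c "
from h import *
s=robot.observe();print(s['tcp_pos'],s['force'],s['moment'])"
```

```text
clock: 37.25
tcp_pos: [0.5942, -0.3721, 0.117]
tcp_rot: [-0.0, 0.617, 0.787, -0.0]
force: [0.5, 0.1, -0.5]
gripper_width: 0.139
finger_force: 30.0
[ 0.59420499 -0.37210454  0.11698328] [ 0.51678231  0.0984866  -0.54215844] [-0.05021151 -0.10427463  0.0269361 ]
```

```bash
python3 -m pendant '[{"gripper":0,"linear":[0,0,0.8],"twist":0},{"gripper":0,"linear":[0,0,1.6],"twist":0},{"gripper":0,"linear":[0,0,2.4],"twist":0},{"gripper":0,"linear":[0,0,3.2],"twist":0},{"gripper":0,"linear":[0,0,3.7],"twist":0}]'
python3 -m pendant '[{"gripper":0,"linear":[0,0,0.2],"twist":0},{"gripper":0,"linear":[0,0,0.4],"twist":0},{"gripper":0,"linear":[0,0,0.5],"twist":0},{"gripper":0,"linear":[0,0,0.55],"twist":0},{"gripper":0,"linear":[0,0,0.55],"twist":0}]'
```

```text
clock: 37.88
tcp_pos: [0.5942, -0.3721, 0.0799]
tcp_rot: [-0.0, 0.617, 0.787, -0.0]
force: [0.2, -0.2, -1.6]
gripper_width: 0.141
finger_force: 30.0
clock: 38.5
tcp_pos: [0.5945, -0.3722, 0.0753]
tcp_rot: [0.0, 0.617, 0.787, 0.0]
force: [0.3, 0.0, -1.2]
gripper_width: 0.134
finger_force: 30.0
```

Not in contact yet, so I'll lower the last millimetre or so until force shows.

```bash
python3 -m pendant '[{"gripper":0,"linear":[0,0,0.08],"twist":0},{"gripper":0,"linear":[0,0,0.14],"twist":0},{"gripper":0,"linear":[0,0,0.18],"twist":0},{"gripper":0,"linear":[0,0,0.2],"twist":0},{"gripper":0,"linear":[0,0,0.2],"twist":0}]'
```

```text
clock: 39.12
tcp_pos: [0.5947, -0.3722, 0.0741]
tcp_rot: [0.0, 0.617, 0.787, -0.0]
force: [-1.7, 1.1, 5.4]
gripper_width: 0.132
finger_force: 30.0
```

```bash
python3 -m pendant '[{"gripper":0,"linear":[0,0,-0.04],"twist":0},{"gripper":40,"linear":[0,0,-0.04],"twist":0},{"gripper":40,"linear":[0,0,-0.04],"twist":0},{"gripper":40,"linear":[0,0,-0.04],"twist":0},{"gripper":40,"linear":[0,0,-0.04],"twist":0}]'
python3 -m pendant '[{"gripper":40,"linear":[0,0,-1],"twist":0},{"gripper":40,"linear":[0,0,-3],"twist":0},{"gripper":40,"linear":[0,0,-7],"twist":0},{"gripper":40,"linear":[0,0,-12],"twist":0},{"gripper":40,"linear":[0,0,-17],"twist":0}]'
python3 snap.py w18; python3 - <<'E' | grep '#'
from m10 import *
im,h,C=ld('w18'); g=im.max(2); p=w2px(C,[[.594,-.372,.092]])[0];print('#bar pred',p)
u,v=p.astype(int)
for t in(55,65):
    m=sel(g<t,(u-40,v-50,u+40,v+40)); c=big(m); print('#bar',t,cv2.boundingRect(c),*rect(c,C,.092))
T=robot.snapshot('top')[:,:,::-1]; cv2.imwrite('pics/top2.png',T); D=cam('top'); H=cv2.cvtColor(T,cv2.COLOR_BGR2HSV)
# gauge dial, tape, valve coil, vial cap in top view vs start
T0=cv2.imread('pics/top0.png'); d=cv2.absdiff(T[180:205,198:220],T0[180:205,198:220]).max(2); print('#vial diff',d.max(), (d>40).sum())
def mean(m,roi,z): q=np.argwhere(sel(m,roi))[:,::-1]; return len(q),px2w(D,q.mean(0),z)[0].round(4)
print('#dial',mean(T.min(2)>195,(322,216,352,246),.03)); b=sel((H[...,0]>100)&(H[...,0]<125)&(H[...,1]>90),(287,176,317,206)); q=np.argwhere(b)[:,::-1]; print('#spool',len(q),px2w(D,(q.min(0)+q.max(0))/2,.019) if len(q) else '')
br=(H[...,1]>90)&(H[...,0]>15)&(H[...,0]<35); n,l,s,ce=cv2.connectedComponentsWithStats(sel(br,(335,165,372,200))); print('#ports',s[1:].tolist(),px2w(D,ce[1:],.015).round(4).tolist())
E
```

```text
clock: 39.75
tcp_pos: [0.5944, -0.3722, 0.0734]
tcp_rot: [-0.0, 0.617, 0.787, 0.0]
force: [1.2, -0.1, -0.1]
gripper_width: 0.403
finger_force: 0.0
clock: 40.38
tcp_pos: [0.5946, -0.3719, 0.247]
tcp_rot: [0.001, 0.617, 0.787, 0.0]
force: [1.2, -1.2, -0.4]
gripper_width: 0.401
finger_force: 0.0
40.375 [ 0.5946 -0.3719  0.247 ] [ 1.    0.64 -0.85  1.41  0.49  1.3   0.36]
#bar pred [252.99987407 176.32005144]
#bar 55 (249, 182, 9, 12) [ 597.1 -384.4] [ 8.9 12.7] 103.8
#bar 65 (236, 143, 35, 55) [ 592.4 -366.1] [37.5 60.4] 104.7
#vial diff 8 0
#dial (158, array([ 0.429 , -0.1926,  0.03  ]))
#spool 23 [[ 0.54745817 -0.09761046  0.019     ]]Traceback (most recent call last):
  File "<stdin>", line 11, in <module>
  File "h.py", line 13, in px2w
    K,d,e,Rm=C; p=cv2.undistortPoints(np.array(uv,float).reshape(-1,1,2),K,d).reshape(-1,2)
                  ~~~~~~~~~~~~~~~~~~~^^^^^^^^^^^^^^^^^^^^^^^^^^^^^^^^^^^^^^^^
cv2.error: OpenCV(4.12.0) /io/opencv/modules/calib3d/src/undistort.dispatch.cpp:347: error: (-215:Assertion failed) CV_IS_MAT(_src) && CV_IS_MAT(_dst) && (_src->rows == 1 || _src->cols == 1) && (_dst->rows == 1 || _dst->cols == 1) && _src->cols + _src->rows - 1 == _dst->rows + _dst->cols - 1 && (CV_MAT_TYPE(_src->type) == CV_32FC2 || CV_MAT_TYPE(_src->type) == CV_64FC2) && (CV_MAT_TYPE(_dst->type) == CV_32FC2 || CV_MAT_TYPE(_dst->type) == CV_64FC2) in function 'cvUndistortPointsInternal'
```

```bash
python3 - <<'E' | grep '#'
from m10 import *
im,h,C=ld('w12'); p=w2px(C,[[.569,-.251,.02]])[0].astype(int); roi=(p[0]-50,p[1]-50,p[0]+50,p[1]+50)
br=sel((h[...,1]>90)&(h[...,0]>12)&(h[...,0]<38),roi); n,l,s,ce=cv2.connectedComponentsWithStats(br); k=[i for i in range(1,n) if s[i,4]>25]
P=px2w(C,ce[k],.017); print('#ports',s[k,4],P.round(4).tolist())
if len(P)==2: d=P[0]-P[1]; print('#mid',P.mean(0).round(4),'deg',np.degrees(np.arctan2(d[1],d[0]))%180)
s=robot.observe(); print('#',s['clock'],s['force'],s['gripper_width'])
E
```

```text
#ports [39] [[0.5515, -0.2723, 0.017]]
# 40.475 [0.26849527 0.20908198 0.61781829] 0.3999297320665062
```

```bash
python3 - <<'E' | grep '#'
from m10 import *
for n in('w18','w12'):
    im,h,C=ld(n); p=w2px(C,[[.567,-.251,.03]])[0].astype(int); roi=(max(p[0]-50,0),max(p[1]-50,0),p[0]+50,p[1]+50); print('#',n,p)
    for sat,v in((60,60),(75,50),(90,40)):
        br=sel((h[...,1]>sat)&(h[...,0]>12)&(h[...,0]<40)&(im.max(2)>v),roi); N,l,s,ce=cv2.connectedComponentsWithStats(br); k=[i for i in range(1,N) if s[i,4]>12]
        print('#',sat,[(s[i].tolist(),px2w(C,ce[i],.015)[0][:2].round(4).tolist()) for i in k])
    for t in(22,28,34,40):
        m=sel(im.max(2)<t,(max(p[0]-32,0),max(p[1]-32,0),p[0]+32,p[1]+32))
        if m.any(): c=big(m); print('#coil',t,*rect(c,C,.05)) if len(c)>4 else 0
E
```

```text
# w18 [255  64]
# 60 [([253, 34, 21, 18, 119], [0.5722, -0.2222]), ([269, 59, 7, 5, 17], [0.5856, -0.2409]), ([238, 69, 23, 23, 203], [0.5627, -0.2706]), ([265, 70, 7, 4, 14], [0.5839, -0.2539])]
# 75 [([256, 36, 6, 5, 17], [0.5638, -0.2186]), ([265, 39, 8, 12, 43], [0.5787, -0.2229]), ([238, 70, 22, 22, 145], [0.5635, -0.2711])]
# 90 [([268, 40, 5, 11, 24], [0.5788, -0.2217]), ([248, 73, 11, 18, 55], [0.5685, -0.2708])]
# w12 [252 164]
# 60 [([229, 151, 16, 22, 240], [0.5603, -0.2727]), ([263, 151, 15, 21, 230], [0.5691, -0.2264])]
# 75 [([229, 152, 14, 20, 154], [0.5604, -0.273]), ([264, 152, 14, 20, 133], [0.5701, -0.2259])]
# 90 [([229, 152, 14, 7, 39], [0.5517, -0.2725]), ([265, 152, 12, 6, 24], [0.5607, -0.2229]), ([231, 162, 11, 10, 23], [0.5688, -0.2756]), ([266, 165, 10, 7, 17], [0.5795, -0.2275])]
```

The valve's ports centre at (0.565, -0.250) at 79°, which is the planned pose in its tray. Handing in.

```bash
python3 -c "
from cell import robot
print(robot.sign_off())"
```

```text
the job is handed in; nothing more can be done
None
```

I placed the gauge, tape and valve flat in their matching trays, lowered the card down its guides until it made contact at the expected home height, and handed the job in at about 40 s with the gripper empty and the vial not moved; sign-off returned no verdict.

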